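Nip up a glass clamp with the long arm of the hex key

ROBOT

A 6-joint arm with a two-finger parallel gripper is mounted at the origin on the work surface. World frame = base frame: x ahead of the robot, y to its left, z up, the work surface at z = 0. Lengths are in m, angles in rad, forces in N, time in s.
With the tool pointing down it reaches from about 0.3 to 1 m from the base axis. Payload 5.1 kg.
Tool frame: the origin (TCP) lies between the finger pads, 19 mm behind the fingertips; this is the grasp point; z points along the fingers, y is the line along which they close (so a half turn about z gives the same grasp; the last joint's range is limited). The gripper opens to 95 mm and grips with 3 to 60 N. Pads are 20 mm wide; open, the fingers measure 119 mm over their backs; the gripper's body (75 mm by 180 mm) begins 59 mm behind the grasp point.
Start: joints at [-1.19, 0.124, 1.65, -0, 1.367, -0.083], TCP at [0.291, -0.581, 0.233] pointing down, gripper open.
Joint ranges: [-2.61, 2.61], [-1.02, 2.33], [0.03, 2.71], [-1.35, 4.49], [0.32, 2.68], [-2.91, 2.91]. Speed limits (rad/s): [2.57, 2.57, 3.14, 3.14, 3.14, 3.14].

INTERFACE

Orientations are given as a rotation vector (axis times angle).
In Python, from station import ctrl, viewer gives the robot as it stands.
- The arm moves only by the shell command python3 -m inch 'ROWS' [OPENING] [FORCE]. ROWS is JSON, a list of rows, each a list of 2 entries, a list of its own where there are three numbers: the shift along the tool's x, y, z in m, then the turn about the tool's z in degrees. In form: [[[dx, dy, dz], turn], ...]. A call has 1 to 5 rows; each row is the pose to reach, as a shift and turn from the pose commanded when the call began, along the tool's axes at that moment; what a row does not reach only later rows make up. A row lasts 1/12 s, in which the tool goes at most 41.7 mm and 7.16 degrees, less where a joint would pass 70% of its speed; a pose out of reach is approached as far as the arm can. A call with a gripper value outside its range is refused whole. OPENING is the opening, from -1 (shut) to 1 (fully open), set as the call begins (- or left out, the last holds). The fingers move at their own pace and stop on an object; FORCE is the grip in N (left out, the last holds). Time passes only in rows, so rows that repeat a pose let the fingers close. It gives the time, the measured TCP pose, the force, the opening and the grip force at its end, in the units of the state.
- ctrl.state(): the state, without advancing time (a new reading comes with each control period).
- viewer.capture(name): name is "scene" or "top"; returns the picture (384x512x3 uint8, red, green, blue); there is no depth.
- viewer.calibration(name): a dict with "camera_matrix" (3x3 intrinsics, pixels), "eye" and "rotation" of the camera in the world. Camera axes: x right, y down, z forward; pixel columns grow to the right and rows downward; lengths in m; the calibration is good to about 2 mm. A picture is of the moment at which its call begins. calibration takes no time and is no camera call.
- ctrl.job_done(): hands the job in; it is judged then, once.
Trained networks look in the newest picture that a camera, given by its name, has taken for a name from the list of things; names that differ only in an ending like _2 or _b are one class to them, and where a whole thing is asked for, a point or a joint stands for the part that bears it (a point fixed in the world has none). Each returns a list of dicts, best first, with "p" (0 to 1); they miss things now and then, are a little off and sometimes report something else, mostly with a low value. They report only what shows in the picture. A call takes as long as a camera call. They do not tell look-alikes from the thing itself.
- viewer.masks_of(name, camera): "region" (384x512 bool, what is visible of it) and "bbox" ([left, top, right, bottom] in pixels, round what is visible of it).
The state is a dict: "time_s": time; "q": joint angles; "joint_velocities": joint speeds; "tau": joint torques, N m; "tcp_pos": TCP position; "ee_rot": TCP orientation; "contact_force": force on the tool from outside, world axes, zero at the start; "torque": the same for the moment, N m; "opening": finger opening in m; "grip_force": force on a finger pad.
Only numpy, scipy, OpenCV 4.12 (cv2) and the standard library are available. Lean on these libraries where they do the work, as an engineer would, in place of code of your own. Each camera call takes 0.05 s, during which the arm holds its last target. There are 200 camera calls.

TASK

Take the biggest hex key out of the wooden block, flip it over so that its short arm goes fully home in the open screw of the glass clamp, and only then push round on its long arm, well away from the bend, to tighten the stiff screw clockwise until it comes up solid, and nip it there to about 1 newton metre, no harder: straining it cracks the glass. Do not ram the key into the screw or knock the glass, leave everything else where it is, and leave the key standing in the screw.

Things in the scene. Friction and masses are not known exactly. Their poses are not given: they have to be found in the camera images.
- key: the biggest hex key: dark L-shaped hexagonal bar, 14 mm across flats, 0.29 kg, at first in the block, long arm down (50 mm of it in a 17 mm hole), short arm level on top. Origin: where the arms' centrelines cross at the bend (bend radius 18 mm). +x: along the short arm (tip at 55 mm), -z: along the long arm (tip at 170 mm); flats face +y and -y, so a corner of each arm points along the other arm
- key_short (a point): centre of the end face of the key's short arm
- key_long (a point): centre of the end face of the key's long arm
- screw_mouth (a point): centre of the socket's mouth in the clamp's open cap screw: round steel head 24 mm across, 17 mm high, standing on the clamp plate, with a hexagon socket 15 mm across flats, 16 mm deep. z up; x points to a corner of the hexagon and turns with the screw. A seated key has about 7 degrees of play either way; let go, its long arm sags about 12 degrees
- screw_floor (a point): centre of the bottom of that socket, 16 mm below the mouth
- screw (a joint): angle of that screw (rad), growing clockwise from above (tightening); starts between 0 and 0.4. It turns stiffly, at about 0.6 N m; at 0.9 rad the clamp is home and the screw solid. There 0.75 to 1.35 N m nips it up; more strains it, and the key soon slips round in the socket. Under load the key winds up roughly 0.25 rad per N m in the socket. The screw stays where it is left
- clamp: the D-shaped stainless clamp with the open screw, 70 mm (x) by 64 mm, on the near edge of the glass; origin on the screw axis at bench level; top of its plate at 68.5 mm, x points over the glass, away from the robot
- clamp_done: the same clamp, already tight, with a smooth cover cap on its screw; same origin and axes
- pane: pane of glass 300 (x) by 400 (y) by 12 mm lying flat on two timber bearers, top face at 52 mm; origin under its centre at bench level
- rack: wooden key block 70 (x) by 200 (y) by 60 mm; three holes 60 mm apart along its y axis, the biggest key in the one at +60 mm, the smallest at -60 mm; origin under its centre
- key_mid: a smaller hex key in the block, 12 mm across flats, arms 150 and 48 mm, axes as the big one; leave alone
- key_small: the smallest hex key in the block, 10 mm across flats, arms 130 and 42 mm, axes as the big one; leave alone
- cap: loose steel cover cap, a disc 31 mm across and 18 mm high, lying on the glass; origin under its centre; leave alone
- mug: white mug, 82 mm across, 95 mm high; origin under its centre
- glue: small red bottle, 44 mm across, 110 mm high; origin under its centre
- pliers: crimping pliers with black handles lying flat, about 210 mm long; origin at bench level under the pivot
- lifter: glass lifter: two 92 mm black suction cups on an aluminium bar 235 mm long along its y axis, 84 mm high; origin under its centre
- tape: tape measure, 66 by 36 by 62 mm, standing up; origin under its centre
Not all that is in view belongs to the job. What is shaped like the key but blue, red or yellow is not meant.

How it is judged:
By the outcome, as a careful person would: the job done as asked, in the order asked, and still so for the second after the job is handed in, with the robot touching nothing.
It also fails if it takes over 61 s, if anything falls off the work surface, if the arm or the gripper's body presses on something with over 40 N, if the wrist force passes 120 N, or if a joint passes its speed limit or range.

## Working session

There is one attempt and no reset: what is moved stays moved. The work goes in short steps, Python scripts to look and compute and a shell command to move; the robot and the scene stay as the last step left them, time stands still between calls to the robot, and variables do not carry over. Pictures are saved under pics/ and viewed, at most 10 in all, crops included, and the job is handed in when it is done.

```bash
ls; mkdir -p pics; python3 - <<'E'
from station import ctrl, viewer
import cv2,numpy as np
for c in ("scene","top"):
    im=viewer.capture(c); cv2.imwrite(f"pics/{c}0.png",cv2.resize(im[:,:,::-1],(800,600),interpolation=cv2.INTER_CUBIC))
    k=viewer.calibration(c); print(c,{a:np.round(b,4).tolist() for a,b in k.items()})
    for n in ("key","screw_mouth","clamp","clamp_done","rack","key_mid","cap","pane"):
        for d in viewer.masks_of(n,c)[:3]:
            r=d["region"]; ys,xs=np.nonzero(r); print(n,round(d["p"],2),np.round(d["bbox"]),xs.mean().round(1),ys.mean().round(1),r.sum())
print(ctrl.state())
E
```

```text
pics
scene {'camera_matrix': [[381.4902, 0.0, 251.5961], [0.0, 381.4902, 191.7403], [0.0, 0.0, 1.0]], 'eye': [1.4069, 0.0764, 0.9975], 'rotation': [-1.6927, -1.8701, 0.7616]}
key 0.74 [195. 166. 226. 196.] 209.6 183.4 143
key 0.65 [198. 179. 207. 207.] 203.6 192.4 149
key 0.57 [242. 165. 295. 178.] 269.0 168.7 223
screw_mouth 0.56 [397. 194. 439. 270.] 420.0 235.4 1625
clamp 0.78 [339. 193. 357. 212.] 346.3 202.4 338
clamp_done 0.57 [293. 189. 310. 202.] 301.2 195.3 278
rack 0.63 [158. 192. 220. 227.] 189.4 209.0 1557
rack 0.34 [199. 180. 210. 204.] 203.4 192.6 117
key_mid 0.5 [176. 182. 192. 205.] 183.5 190.2 147
pane 0.74 [244. 191. 385. 276.] 315.3 236.0 9240
top {'camera_matrix': [[432.7666, 0.0, 255.02], [0.0, 432.7666, 189.2704], [0.0, 0.0, 1.0]], 'eye': [0.248, -0.0175, 1.6502], 'rotation': [-2.1954, 2.0134, -0.2138]}
key 0.83 [339. 231. 391. 254.] 363.6 239.8 301
key 0.64 [302. 174. 307. 197.] 304.7 185.5 91
key 0.5 [220. 253. 267. 264.] 246.8 260.9 164
screw_mouth 0.6 [180. 149. 185. 165.] 184.1 155.8 58
clamp 0.73 [132. 224. 160. 283.] 140.0 253.4 591
clamp 0.57 [168. 192. 
[... 450 characters left out ...]
.] 318.0 201.0 1051
{'time_s': 0.9, 'q': array([-1.18964772e+00,  1.23785208e-01,  1.65028859e+00, -2.58096872e-06,
        1.36751500e+00, -8.26357517e-02]), 'joint_velocities': array([-0.00054024, -0.00223513,  0.00038933, -0.00032021,  0.00031512,
       -0.00033268]), 'tau': array([ 1.64410321e-03, -4.17574596e+01, -3.60233402e+01,  7.75990239e-02,
        4.27828578e-02,  1.21149827e-05]), 'tcp_pos': array([ 0.29071681, -0.58135133,  0.23347255]), 'ee_rot': array([ 3.05749825e+00,  7.21998977e-01, -3.02542803e-06]), 'contact_force': array([ 0.06494708,  0.18680013, -0.40643939]), 'torque': array([ 0.00714537, -0.04291627, -0.00542284]), 'grip_force': 0.0, 'opening': 0.09506456337501996}
```

View pics/scene0.png

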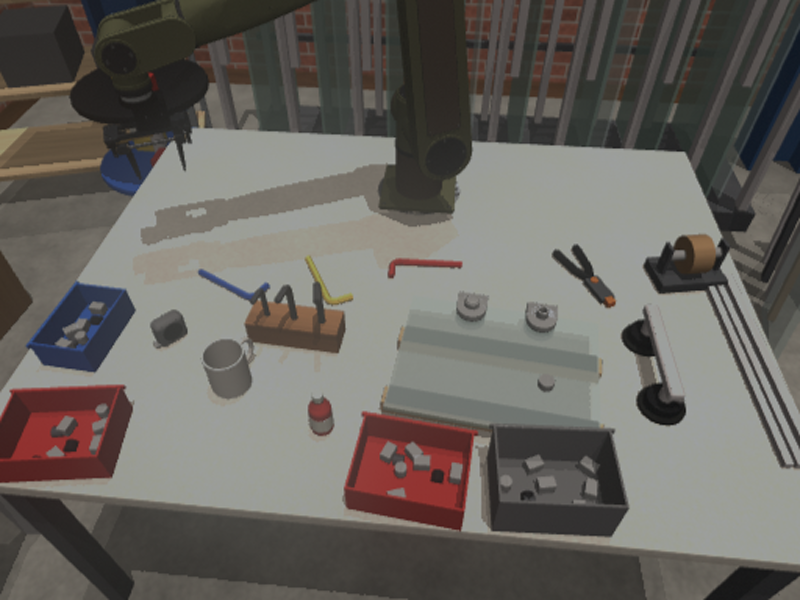

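View pics/top0.png

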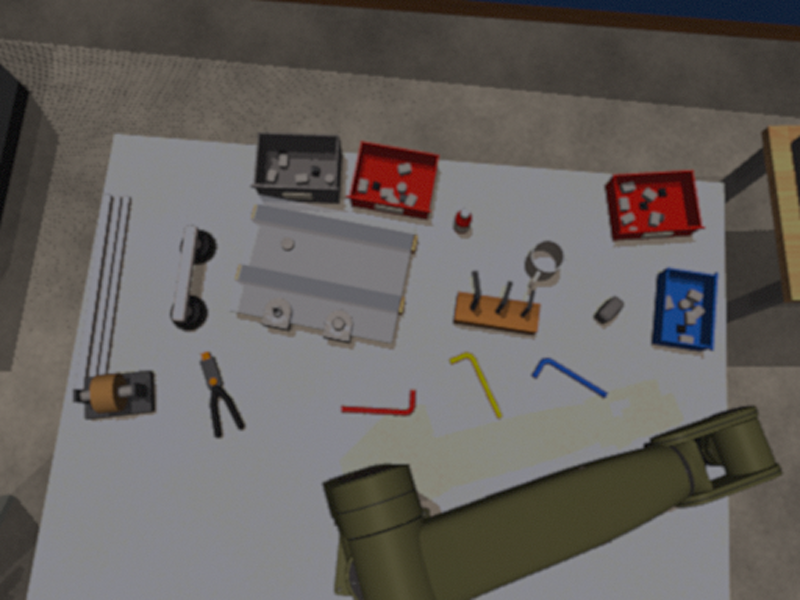

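Scene picture: the block is at about scene (295,327), with three dark keys. The biggest is at about (318,297), and in the top view it is at (475,290). The open screw with the dark socket is at scene (541,314) / top (277,312). The capped clamp is at scene (472,303) / top (339,325). The blue, red and yellow L-bars are decoys. I'll confirm this in one enlarged crop.

```bash
cat > h.py <<'E'
import numpy as np,cv2
from scipy.spatial.transform import Rotation as R
from scipy.optimize import minimize
from station import ctrl, viewer
def proj(c,P):
    k=viewer.calibration(c);P=np.atleast_2d(P)
    X=(P-k["eye"])@R.from_rotvec(k["rotation"]).as_matrix()
    u=X@np.array(k["camera_matrix"]).T
    return u[:,:2]/u[:,2:]
def ray(c,uv,z):
    k=viewer.calibration(c);d=R.from_rotvec(k["rotation"]).as_matrix()@np.linalg.inv(k["camera_matrix"])@np.array([*uv,1.])
    e=np.array(k["eye"]);return e+d*(z-e[2])/d[2]
def pose(x,y,yaw,P):
    P=np.atleast_2d(P)*1.;c,s=np.cos(yaw),np.sin(yaw)
    return np.c_[x+c*P[:,0]-s*P[:,1],y+s*P[:,0]+c*P[:,1],P[:,2]]
def crop(c,im,box,size):
    l,t,r,b=box;return cv2.resize(im[t:b,l:r,::-1],size,interpolation=cv2.INTER_CUBIC)
def sil(c,P,sc=8):
    m=np.zeros((384*sc,512*sc),np.uint8);h=cv2.convexHull(((proj(c,P)+.5)*sc).astype(np.int32));cv2.fillConvexPoly(m,h,1)
    return cv2.resize(m.astype(np.float32),(512,384),interpolation=cv2.INTER_AREA)
def go(x,y,z,closing_deg):
    """shift+turn to bring the TCP there, tool y (mod 180) along closing_deg"""
    s=ctrl.state();M=R.from_rotvec(s["ee_rot"]).as_matrix()
    d=M.T@(np.array([x,y,z])-s["tcp_pos"])
    cur=np.degrees(np.arctan2(M[1,1],M[0,1]));t=-((closing_deg-cur+90)%180-90)
    return np.round(d*1000,1),round(t,1),"cur closing",round(cur,1)
E
python3 - <<'E'
from h import *
S=viewer.capture("scene");T=viewer.capture("top")
a=crop("s",S,(150,170,230,230),(400,300));b=crop("s",S,(280,170,380,245),(400,300))
c=crop("t",T,(280,160,360,220),(400,300));d=crop("t",T,(160,170,240,230),(400,300))
cv2.imwrite("pics/crop1.png",np.vstack([np.hstack([a,b]),np.hstack([c,d])]))
# rack fit
box=np.array([[sx*.035,sy*.1,z] for sx in(-1,1) for sy in(-1,1) for z in(0,.06)])
ms={c:viewer.masks_of("rack",c)[0]["region"].astype(float) for c in("scene","top")}
def cost(p): 
    e=0
    for c in ms:
        s=sil(c,pose(*p,box),4);e+=1-np.minimum(s,ms[c]).sum()/np.maximum(s,ms[c]).sum()
    return e
x0=ray("top",(318,200.5),.05)[:2]
best=min((minimize(cost,[*x0,y],method="Nelder-Mead",options=dict(initial_simplex=[[*x0,y],[x0[0]+.01,x0[1],y],[x0[0],x0[1]+.01,y],[*x0,y+.15]],maxiter=80)) for y in(-.2,.0)),key=lambda r:r.fun)
print(best.x,np.degrees(best.x[2]),best.fun)
for n,c,uv in(("open","top",(177.3,199.7)),("open","scene",(346.2,201)),("done","top",(216.5,208))):
    print(n,c,ray(c,uv,.08))
E
```

```text
[ 0.57173891 -0.22542593 -0.07655942] -4.386531492399817 1.1021331371827878
open top [0.51916384 0.29317636 0.08      ]
open scene [0.53353091 0.29552701 0.08      ]
done top [0.50077652 0.1457694  0.08      ]
```

View pics/crop1.png

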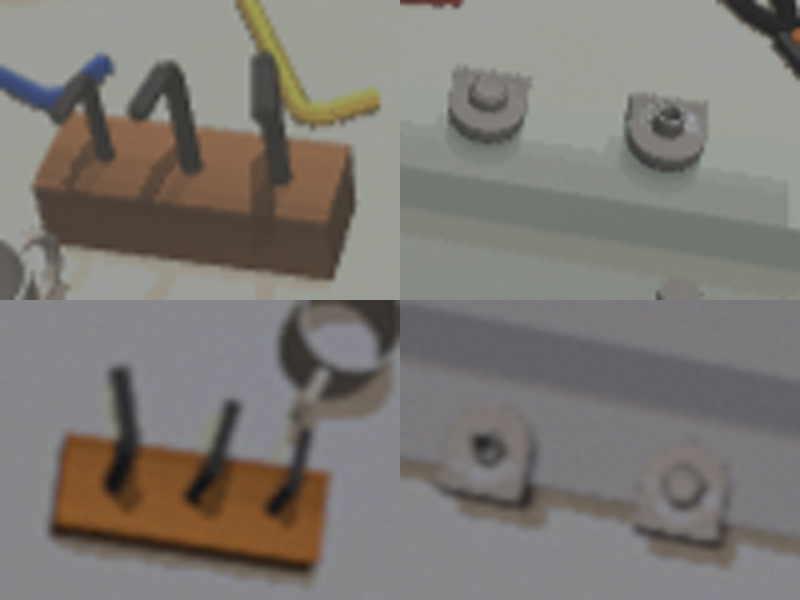

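The crop shows three dark keys, at scene (204,190), (183,190) and (168,192). The tallest and thickest is the rightmost in the scene (leftmost in the top view, hole at about (303,197)), at the +y end, so that is the one meant. Its short arm points roughly +x. The open socket is at top (177.2,199.2) / scene (346.9,200.1).

```bash
cat >> h.py <<'E'
from scipy.optimize import least_squares
def keypts(x,y,z,rv,L=.17,S=.055,r=.018):
    a=np.linspace(0,np.pi/2,7)
    arc=np.c_[r-r*np.sin(a),0*a,-r+r*np.cos(a)]
    P=np.vstack([[S,0,0],arc,[0,0,-L]])
    return P@R.from_rotvec(rv).as_matrix().T+[x,y,z]
def keysil(c,P,w=.0148,sc=8):
    m=np.zeros((384*sc,512*sc),np.uint8);u=(proj(c,P)+.5)*sc
    k=viewer.calibration(c);d=np.linalg.norm(P.mean(0)-k["eye"]);hw=w/2*k["camera_matrix"][0][0]/d*sc
    for a,b in zip(u[:-1],u[1:]):
        t=(b-a)/(np.linalg.norm(b-a)+1e-9);n=np.array([-t[1],t[0]])*hw;t=t*hw*.15
        cv2.fillConvexPoly(m,np.array([a+n-t,b+n+t,b-n+t,a-n-t]).astype(np.int32),1)
    return cv2.resize(m.astype(np.float32),(512,384),interpolation=cv2.INTER_AREA)
E
python3 - <<'E'
from h import *
def cp(pts,l,t,s): return (np.array(pts,float)+.5)/s+[l,t]-.5
tr=cp([[65,135],[328,172],[318,262],[52,228]],280,160,5)
sr=cp([[65,112],[353,145],[333,222],[35,188]],150,170,5)
# corners
ct=np.array([[.035,.1,.06],[.035,-.1,.06],[-.035,-.1,.06],[-.035,.1,.06]])
cs=np.array([[-.035,-.1,.06],[-.035,.1,.06],[.035,.1,.06],[.035,-.1,.06]])
f=lambda p:np.r_[(proj("top",pose(*p,ct))-tr).ravel(),(proj("scene",pose(*p,cs))-sr).ravel()]
r=least_squares(f,[.57,-.22,0]);print("rack",r.x,np.degrees(r.x[2]));print(r.fun.round(1))
x,y,w=r.x;h=pose(*r.x,[[0,.06,.06]])[0];print("hole",h)
ms={"scene":viewer.masks_of("key","scene"),"top":viewer.masks_of("key","top")}
def pick(l,uv): return min(l,key=lambda d:np.hypot((d["bbox"][0]+d["bbox"][2])/2-uv[0],(d["bbox"][1]+d["bbox"][3])/2-uv[1]))["region"].astype(float)
ms={"scene":pick(ms["scene"],(203,193)),"top":pick(ms["top"],(304,186))}
vis=lambda p:keypts(p[0],p[1],.18,[0,0,p[2]],L=.12)
def cost(p): return sum(1-np.minimum(s,m).sum()/np.maximum(s,m).sum() for c,m in ms.items() for s in [keysil(c,vis(p))])
best=min((minimize(cost,[h[0],h[1],y0],method="Nelder-Mead",options=dict(initial_simplex=[[h[0],h[1],y0],[h[0]+.008,h[1],y0],[h[0],h[1]+.008,y0],[h[0],h[1],y0+.3]])) for y0 in(-.3,0,.3)),key=lambda q:q.fun)
print("key",best.x,np.degrees(best.x[2]),best.fun)
g=lambda p:np.r_[(proj("top",p)-[177.2,199.2]).ravel(),(proj("scene",p)-[346.9,200.1]).ravel()]
r=least_squares(g,[.52,.29,.08]);print("mouth free",r.x,r.fun)
q=least_squares(lambda p:g([*p,.0855]),[.52,.29]);print("mouth z fixed",q.x,q.fun)
k=vis(best.x)
im=[]
for c,b in(("scene",(160,160,240,220)),("top",(270,150,350,210))):
    I=viewer.capture(c);m=keysil(c,k)>.5;e=cv2.resize(m.astype(np.uint8),None,fx=5,fy=5,interpolation=cv2.INTER_NEAREST)
    C=crop(c,I,b,(400,300));cc,_=cv2.findContours(e[b[1]*5:b[3]*5,b[0]*5:b[2]*5].copy(),0,1);cv2.drawContours(C,cc,-1,(0,255,0),1);im.append(C)
cv2.imwrite("pics/fit1.png",np.hstack(im))
s=[.35,.0]
E
```

```text
rack [ 0.57087217 -0.2240062  -0.04990429] -2.859305465161516
[-0.8 -0.3 -0.4 -0.6 -0.2 -0.4 -0.4 -0.8  0.1 -0.5 -0.4 -0.8 -0.8 -0.7
 -0.5 -0.7]
hole [ 0.57386518 -0.16408089  0.06      ]
key [ 0.57463995 -0.16540661  0.12811523] 7.340461759602793 1.2045296513360486
mouth free [0.52248723 0.29785597 0.07258362] [-0.69180951 -0.11259483 -0.61441932  0.03014062]
mouth z fixed [0.52615332 0.29568252] [-0.60257414 -1.69403169 -0.51872329 -1.8857231 ]
```

View pics/fit1.png

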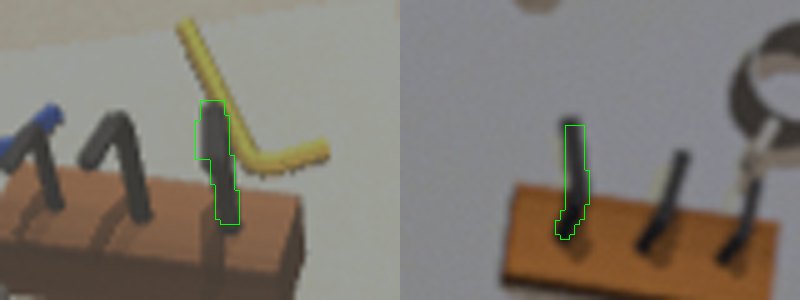

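The outline sits on the key to within about 1 px; the key's yaw is about 9°. Now working out the approach.

```bash
python3 -c "
from h import *
print(go(.575,-.165,.31,99)); print(ctrl.state()['time_s'])"
```

```text
(array([ 440.5, -245.2,  -76.5]), np.float64(17.6), 'cur closing', np.float64(-63.4))
1.3
```

```bash
python3 -m inch '[[[0.025,-0.015,-0.02],0],[[0.06,-0.033,-0.035],3],[[0.095,-0.053,-0.045],8],[[0.13,-0.072,-0.06],13],[[0.165,-0.092,-0.076],17.6]]' 0.05 40
python3 -m inch '[[[0.035,-0.019,0],0],[[0.07,-0.039,0],0],[[0.105,-0.058,0],0],[[0.14,-0.078,0],0],[[0.175,-0.097,0],0]]'
python3 -c "
from h import *
print(go(.575,-.165,.31,99)); print(ctrl.state()['time_s'])"
```

```text
time_s: 1.72
tcp_pos: [0.3962, -0.4258, 0.3086]
ee_rot: [-3.132, -0.238, 0.0]
contact_force: [0.0, -0.2, -0.5]
opening: 0.0675
grip_force: 0.0
time_s: 2.13
tcp_pos: [0.5547, -0.3027, 0.3087]
ee_rot: [3.132, 0.246, 0.001]
contact_force: [-0.1, -0.6, 0.5]
opening: 0.0498
grip_force: 0.0
(array([  41.6, -132.9,   -1.3]), np.float64(-0.0), 'cur closing', np.float64(-81.0))
2.1333
```

```bash
python3 -m inch '[[[0.013,-0.038,0],0],[[0.025,-0.075,0],0],[[0.036,-0.115,0],0],[[0.0415,-0.133,0],0],[[0.0415,-0.133,0],0]]'
python3 -m inch '[[[0,0,0.03],0],[[0,0,0.06],0],[[0,0,0.09],0],[[0,0,0.09],0],[[0,0,0.09],0]]'
python3 - <<'E'
from h import *
print(go(.575,-.165,.15,99));s=ctrl.state();print(s['time_s'],s['tcp_pos'])
p=s['tcp_pos']
im=[]
for c,b in(("scene",(160,130,260,220)),("top",(260,140,360,230))):
    I=viewer.capture(c);C=crop(c,I,b,(400,360))
    for z in (.2,.18,.15): 
        u=(proj(c,[p[0],p[1],z])[0]-[b[0],b[1]]+.5)*4;cv2.circle(C,tuple(int(v) for v in u),2,(0,0,255),-1)
    im.append(C)
cv2.imwrite("pics/a1.png",np.hstack(im))
E
```

```text
time_s: 2.55
tcp_pos: [0.5742, -0.1627, 0.3087]
ee_rot: [-3.13, -0.254, -0.001]
contact_force: [0.5, -0.5, 1.0]
opening: 0.0498
grip_force: 0.0
time_s: 2.97
tcp_pos: [0.5724, -0.1669, 0.2165]
ee_rot: [-3.13, -0.244, 0.006]
contact_force: [0.3, -0.2, 1.0]
opening: 0.0499
grip_force: 0.0
(array([ 3.1, -1.4, 66.5]), np.float64(-0.1), 'cur closing', np.float64(-81.1))
2.9667 [ 0.57242816 -0.16692511  0.21654436]
```

View pics/a1.png

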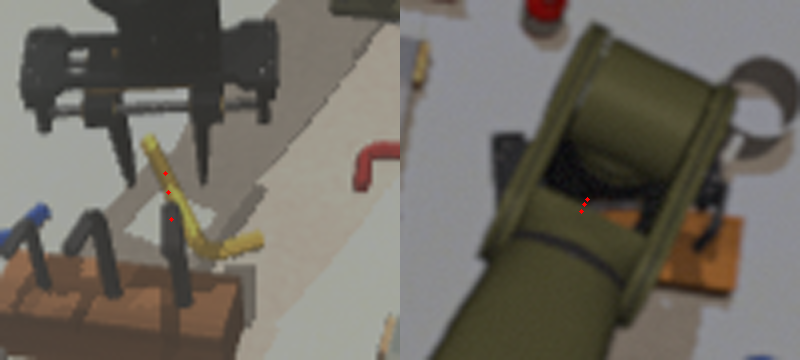

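The fingers straddle the big key in the scene crop: key at crop (170,215), fingertips at (130,185) and (205,183). Descending and gripping.

```bash
python3 -m inch '[[[0.002,-0.001,0.025],0],[[0.003,-0.001,0.05],0],[[0.003,-0.001,0.067],0],[[0.003,-0.001,0.067],0],[[0.003,-0.001,0.067],0]]'
python3 -m inch '[[[0,0,0],0],[[0,0,0],0],[[0,0,0],0],[[0,0,0],0],[[0,0,0],0]]' -1 40
```

```text
time_s: 3.48
tcp_pos: [0.5772, -0.1656, 0.153]
ee_rot: [3.131, 0.245, 0.002]
contact_force: [0.7, 0.5, -0.4]
opening: 0.0504
grip_force: 0.0
time_s: 3.9
tcp_pos: [0.5768, -0.1652, 0.1523]
ee_rot: [3.131, 0.246, 0.002]
contact_force: [0.0, 0.1, 0.2]
opening: 0.022
grip_force: 0.0
```

```bash
python3 -m inch '[[[0,0,0],0],[[0,0,0],0],[[0,0,0],0],[[0,0,0],0],[[0,0,0],0]]' -1 40
python3 -m inch '[[[0,0,-0.005],0],[[0,0,-0.01],0],[[0,0,-0.015],0],[[0,0,-0.02],0],[[0,0,-0.02],0]]'
```

```text
time_s: 4.32
tcp_pos: [0.5766, -0.1653, 0.1517]
ee_rot: [3.131, 0.246, 0.001]
contact_force: [1.0, 0.4, 1.4]
opening: 0.014
grip_force: 39.8
time_s: 4.73
tcp_pos: [0.5768, -0.165, 0.1727]
ee_rot: [-3.132, -0.246, -0.002]
contact_force: [0.5, -0.1, -2.8]
opening: 0.0137
grip_force: 39.8
```

```bash
python3 - <<'E'
from h import *
for n in("glue","mug"):
    for d in viewer.masks_of(n,"scene")[:2]:
        b=d["bbox"];print(n,d["p"],b,ray("scene",((b[0]+b[2])/2,b[3]),0))
print(ray("top",(463*.64,220*.64),.06),ray("top",(545*.64,262*.64),.05), go(.577,-.165,.2,99))
E
python3 -m inch '[[[0,0,-0.008],0],[[0,0,-0.016],0],[[0,0,-0.026],0],[[0,0,-0.026],0]]'
```

```text
glue 0.78 [200.0, 247.7, 214.1, 274.6] [ 0.80328479 -0.12313697  0.        ]
mug 0.63 [344.0, 241.5, 353.4, 249.8] [0.66969619 0.30758924 0.        ]
mug 0.58 [129.0, 212.7, 162.3, 256.7] [ 0.75860251 -0.32621457  0.        ]
[ 0.79132773 -0.13085528  0.06      ] [ 0.70462436 -0.3385949   0.05      ] (array([  0.4,   0.1, -28.2]), np.float64(-0.0), 'cur closing', np.float64(-81.0))
time_s: 5.17
tcp_pos: [0.5778, -0.1654, 0.2009]
ee_rot: [3.131, 0.246, 0.007]
contact_force: [-0.1, 0.0, -1.7]
opening: 0.0139
grip_force: 39.8
```

```bash
python3 -m inch '[[[0,0,0],6],[[0,0,0],12],[[0,0,0.001],18],[[0,0,0.002],24],[[0,0,0.002],24]]'
python3 -m inch '[[[0.009,0,0.0],0],[[0.018,0,0.001],0],[[0.027,0,0.0015],0],[[0.036,0,0.0027],0],[[0.036,0,0.0027],0]]'
python3 -c "
from h import *
s=ctrl.state();print(s['torque'],s['contact_force'])"
```

```text
time_s: 5.58
tcp_pos: [0.5765, -0.165, 0.1956]
ee_rot: [-3.114, 0.413, -0.0]
contact_force: [0.6, -0.8, -3.6]
opening: 0.0136
grip_force: 39.8
time_s: 6.0
tcp_pos: [0.6126, -0.1747, 0.1919]
ee_rot: [-3.114, 0.41, 0.001]
contact_force: [-2.3, 0.9, -2.9]
opening: 0.014
grip_force: 40.0
[ 0.19605416  0.40427511 -0.00853773] [-2.26081021  0.93624462 -2.8782722 ]
```

```bash
python3 -m inch '[[[0.01,0,0.002],0],[[0.018,0,0.004],0],[[0.026,0,0.0065],0],[[0.034,0,0.01],0]]'
python3 - <<'E'
from h import *
s=ctrl.state();print(s['tcp_pos'],s['contact_force'],s['torque'])
im=[]
for c,b in(("scene",(160,120,260,210)),("top",(260,140,360,230))):
    I=viewer.capture(c);im.append(crop(c,I,b,(400,360)))
cv2.imwrite("pics/a2.png",np.hstack(im))
E
```

```text
time_s: 6.33
tcp_pos: [0.6447, -0.1835, 0.1823]
ee_rot: [3.115, -0.41, -0.001]
contact_force: [-3.3, 1.0, -3.0]
opening: 0.0139
grip_force: 40.0
[ 0.6447042  -0.18347969  0.18228499] [-3.32238602  1.04393955 -3.01581642] [0.25347929 0.94730282 0.05576964]
```

View pics/a2.png

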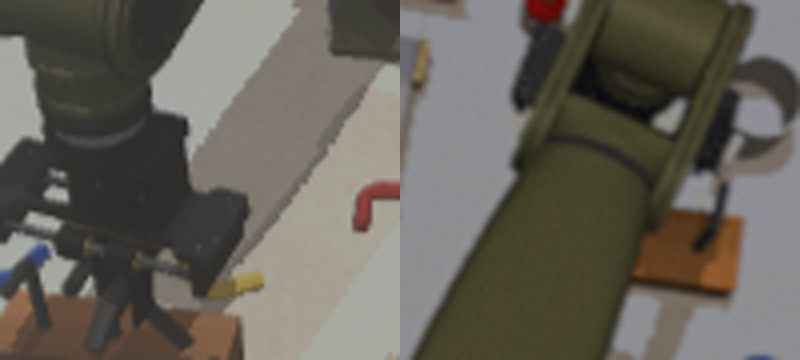

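The key is tilting about the hole rim, with its short arm lower at crop (110,320), and the block has not moved. Continuing the arc.

```bash
python3 -m inch '[[[0.01,0,0.006],0],[[0.021,0,0.013],0],[[0.03,0,0.0205],0],[[0.038,0,0.029],0],[[0.0465,0,0.038],0]]'
python3 -m inch '[[[0.0075,0,0.01],0],[[0.014,0,0.021],0],[[0.019,0,0.032],0],[[0.0235,0,0.043],0],[[0.0235,0,0.043],0]]'
python3 -c "
from h import *
s=ctrl.state();print(s['torque'],s['contact_force'],s['tcp_pos'])"
```

```text
time_s: 6.85
tcp_pos: [0.6904, -0.1958, 0.1453]
ee_rot: [3.114, -0.411, 0.004]
contact_force: [-0.5, -0.2, -0.3]
opening: 0.0134
grip_force: 40.0
time_s: 7.27
tcp_pos: [0.7106, -0.201, 0.0976]
ee_rot: [-3.114, 0.411, 0.008]
contact_force: [-0.7, -0.7, -1.5]
opening: 0.0137
grip_force: 40.0
[0.08913211 0.24986258 0.07637461] [-0.66930559 -0.73373273 -1.48731942] [ 0.71057474 -0.20095683  0.09755882]
```

```bash
python3 -m inch '[[[0.003,0,0.008],0],[[0.0055,0,0.016],0],[[0.0065,0,0.022],0],[[0.007,0,0.027],0],[[0.007,0,0.028],0]]'
python3 -m inch '[[[0,0,0.0],0],[[0,0,0],0]]'
python3 - <<'E'
from h import *
s=ctrl.state();print(s['tcp_pos'],s['contact_force'],s['torque'])
im=[]
for c,b in(("scene",(160,150,260,240)),("top",(260,120,360,210))):
    I=viewer.capture(c);im.append(crop(c,I,b,(400,360)))
cv2.imwrite("pics/a3.png",np.hstack(im))
E
```

```text
time_s: 7.68
tcp_pos: [0.7185, -0.2032, 0.0729]
ee_rot: [-3.115, 0.411, -0.0]
contact_force: [1.3, -1.4, 0.3]
opening: 0.0135
grip_force: 40.0
time_s: 7.85
tcp_pos: [0.7183, -0.2031, 0.0738]
ee_rot: [-3.115, 0.411, 0.0]
contact_force: [-0.5, 0.6, -1.2]
opening: 0.014
grip_force: 40.0
[ 0.71831823 -0.20314911  0.07383309] [-0.51754701  0.58026164 -1.2008719 ] [0.09355644 0.37325033 0.06237613]
```

View pics/a3.png

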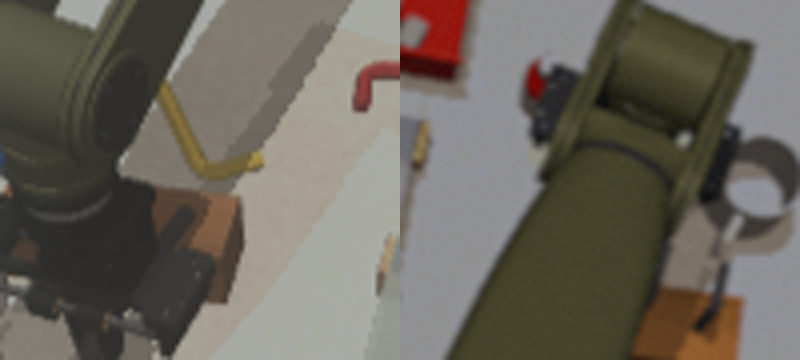

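```bash
python3 -m inch '[[[0.0,0,0.003],0],[[0,0,0.006],0],[[0,0,0.006],0]]'
python3 -m inch '[[[0,0,-0.02],0],[[0,0,-0.05],0],[[0,0,-0.09],0],[[0,0,-0.13],0],[[0,0,-0.15],0]]' - 60
python3 - <<'E'
from h import *
s=ctrl.state();print(s['contact_force'],s['torque'])
print(ray("scene",(346.9,200.1),.0725),go(.52,.25,.215,60))
im=[]
for c,b in(("scene",(150,150,250,240)),("top",(260,110,360,200))):
    I=viewer.capture(c);im.append(crop(c,I,b,(400,360)))
cv2.imwrite("pics/a4.png",np.hstack(im))
E
```

```text
time_s: 8.2
tcp_pos: [0.7186, -0.2032, 0.0675]
ee_rot: [3.115, -0.411, 0.001]
contact_force: [1.2, -0.3, 1.4]
opening: 0.0135
grip_force: 40.0
time_s: 8.62
tcp_pos: [0.72, -0.2036, 0.2232]
ee_rot: [3.113, -0.411, 0.011]
contact_force: [1.5, -1.6, -1.4]
opening: 0.0131
grip_force: 60.0
[ 1.54012346 -1.56105233 -1.40235582] [ 0.07312659 -0.24175451  0.01155834]
[0.52207228 0.29990342 0.0725    ] (array([-310.9, -386.2,    5.9]), np.float64(15.0), 'cur closing', np.float64(-105.0))
```

View pics/a4.png

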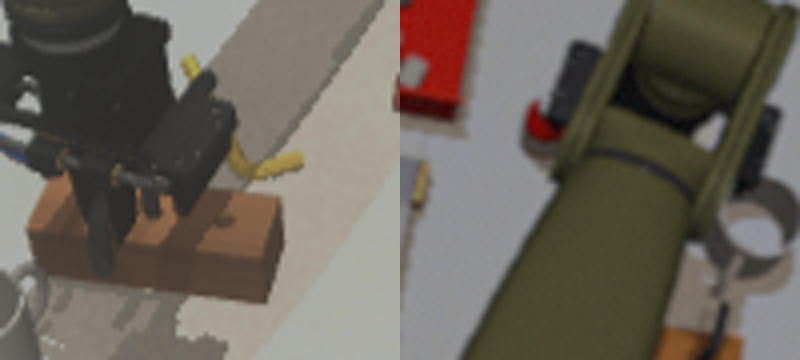

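The key is held with its short arm hanging straight down at crop (100,240). The block, its other keys and the mug are undisturbed. Next: refine the screw position from raw pixels while carrying the key over.

```bash
python3 - <<'E'
from h import *
for c,b in(("scene",(337,192,358,214)),("top",(167,190,189,213))):
    I=viewer.capture(c).astype(int).mean(2).round().astype(int)
    print(c,"cols",b[0],"..");
    for v in range(b[1],b[3]): print(v,*["%3d"%t for t in I[v,b[0]:b[2]]])
for z in(.0855,.0685):
  a=np.linspace(0,2*np.pi,9)[:-1]
  for c in("scene","top"): print(c,z,proj(c,[.5225,.298,z]).round(1))
s=ctrl.state();print(go(.5005,.281,.22,130), s['q'].round(2))
E
```

```text
scene cols 337 ..
192 171 171 170 171 171 171 172 171 172 172 172 171 171 172 171 171 172 172 172 172 171
193 155 154 150 148 148 163 147 170 172 172 172 172 171 171 171 171 172 172 171 171 171
194 117 134 134 133 133 139 133 148 149 152 152 163 147 169 171 171 171 171 171 171 171
195 104 128 130 130 131 130 130 140 141 118 129 138 133 142 150 149 149 149 162 147 169
196  96 128 131 131 131 154 142 121 148 132 118 112 137 139 134 133 133 134 139 135 167
197 101 130 133 141 142 143 136 135 115 100  91  81  93 143 139 139 131 129 130 139 168
198 102 129 131 142 143 149 129 129  86  80  81  71  70 111 136 158 142 131 131 141 169
199 104 129 132 149 136 152 105  86 131  94  75  71  70 122 141 171 170 144 134 141 169
200 132 141 135 152 135 114  78  67  94 104 117 141 132 103 143 165 160 144 141 141 169
201 126 137 135 140 135 134  78  68  71  84  92 105 101  97 164 160 161 153 137 138 168
202 107 133 136 136 136 138  81  69  73  77  79  80  80  88 143 162 159 156 137 139 168
203  97 133 136 137 138 137 116  92  76  78  79  80  79 109 135 144 143 149 145 142 168
204  76 117 134 136 136 13
[... 2523 characters left out ...]
04
208 132 110  92  80  71  75  87 101 109 110 112 115 120 124 126 125 109  77  50  69  88  98
209 144 136 124 112  91  76  73  74  72  70  76  88 101 109 111 112  96  62  50  73  95 103
210 148 146 145 142 125 106  98  93  85  80  76  75  73  70  72  77  70  52  55  79 100 107
211 146 147 149 145 131 113 108 108 107 108 104  98  91  81  77  78  72  65  76  94 104 113
212 146 146 147 145 135 125 116 111 111 114 113 112 110 106 106 105 101  94  98 108 110 113
scene 0.0855 [[347.  197.5]]
top 0.0855 [[175.8 198.4]]
scene 0.0685 [[346.1 201. ]]
top 0.0685 [[176.7 199.3]]
(array([-335.4, -411. ,   -3.4]), np.float64(-55.0), 'cur closing', np.float64(-105.0)) [-0.35  0.34  1.42  0.    1.38  1.49]
```

```bash
python3 -m inch '[[[-0.008,-0.01,0],0],[[-0.025,-0.031,0],0],[[-0.047,-0.058,0],0],[[-0.071,-0.087,0],0],[[-0.095,-0.116,0],0]]'
python3 -m inch '[[[-0.024,-0.029,0],0],[[-0.048,-0.058,0],0],[[-0.072,-0.087,0],0],[[-0.096,-0.116,0],0],[[-0.12,-0.145,0],0]]'
python3 -m inch '[[[-0.024,-0.029,0],-4],[[-0.048,-0.058,0],-11],[[-0.072,-0.087,0],-18],[[-0.096,-0.116,0],-25],[[-0.111,-0.134,0],-32]]'
python3 -m inch '[[[0,0,0],-6],[[0,0,0],-12],[[0,0,0],-18],[[0,0,0],-23],[[0,0,0],-23]]'
python3 - <<'E'
from h import *
s=ctrl.state();print(go(.5005,.281,.165,130),s['torque'],s['tcp_pos'],s['time_s'])
E
```

```text
time_s: 9.23
tcp_pos: [0.6537, -0.0644, 0.213]
ee_rot: [-3.114, 0.412, 0.011]
contact_force: [0.2, 1.2, -2.8]
opening: 0.0134
grip_force: 60.0
time_s: 9.65
tcp_pos: [0.5749, 0.1065, 0.2135]
ee_rot: [3.114, -0.41, -0.01]
contact_force: [0.7, 0.7, -2.4]
opening: 0.0135
grip_force: 60.0
time_s: 10.07
tcp_pos: [0.5017, 0.2653, 0.2137]
ee_rot: [-3.105, -0.477, 0.01]
contact_force: [0.0, -0.3, -3.2]
opening: 0.0135
grip_force: 60.0
time_s: 10.48
tcp_pos: [0.5035, 0.2627, 0.2138]
ee_rot: [-2.951, -1.077, 0.01]
contact_force: [0.5, -0.7, -4.2]
opening: 0.0136
grip_force: 60.0
(array([  9.8, -15.8,  48.8]), np.float64(0.1), 'cur closing', np.float64(-49.9)) [ 0.12226476 -0.08865253  0.01669302] [0.50350154 0.262682   0.21378449] 10.4833
```

```bash
python3 -m inch '[[[0.004,-0.006,0.015],0],[[0.01,-0.016,0.035],0],[[0.01,-0.016,0.049],0],[[0.01,-0.016,0.049],0],[[0.01,-0.016,0.049],0]]'
python3 - <<'E'
from h import *
s=ctrl.state();p=s['tcp_pos'];print(p,s['contact_force'])
I=viewer.capture("scene")
G=I.astype(int).mean(2).round().astype(int)
o=p+.028*np.array([np.cos(np.radians(40)),np.sin(np.radians(40)),0])
for z in(0,-.03,-.055): print(z,proj("scene",o+[0,0,z]).round(1))
for v in range(172,206): print(v,*["%3d"%t for t in G[v,334:362]])
b=(300,140,400,215);cv2.imwrite("pics/b1.png",crop("s",I,b,(800,600)))
E
```

```text
time_s: 10.9
tcp_pos: [0.5017, 0.2807, 0.1661]
ee_rot: [2.952, 1.073, -0.008]
contact_force: [-0.1, -1.3, -2.9]
opening: 0.0138
grip_force: 60.0
[0.50173471 0.28065858 0.16605603] [-0.06821733 -1.32220816 -2.89612587]
0 [[351.8 180. ]]
-0.03 [[350.  186.7]]
-0.055 [[348.6 192.2]]
172  40  41  43  39  39  39  55  45  40  38  38  38  38  37  39  48  43  38  36 110 158 162 162 162 161 161 158 143
173  40  41  47  44  40  40  82  46  39  38  38  38  38  38  52  53  46  42  53 149 161 162 162 162 161 160 161 160
174  42  40  43  42  39  40  87  47  38  37  38  38  37  38  52  53  50  42  57 155 162 162 162 162 162 161 162 163
175  92  47  40  41  40  39  88  48  38  38  38  37  38  39  52  53  52  47 114 159 162 162 162 162 162 162 162 163
176 149 116  54  39  46  59  88  47  38  37  38  37  38  39  49  53  59  55 104 158 162 162 162 162 162 162 162 162
177 161 154 117  54  82 142  98  47  39  38  38  38  38  42  46  55  57  55 100 158 162 162 162 163 163 162 162 162
178 161 160 154 145 149 159  84  43  38  39  39  39  37  42  44  55  57  56 101 156 162 162 162 162 163 163 163 163
179 161
[... 2424 characters left out ...]
 162
200 141 141 105 112 120 113 130 113  94  66  59  81  93  98 120 112  89 123 141 137 122 119 123 159 162 162 162 163
201 145 142 112 107 115 113 118 114 114  68  61  65  76  82  92  89  88 143 136 139 130 115 120 158 162 162 162 161
202 145 141 102  93 112 114 115 114 116  73  62  67  70  72  74  73  82 122 141 137 134 116 127 158 161 161 161 161
203 142 142  99  85 112 115 115 115 115 106  86  70  71  73  74  73  94 114 123 121 136 133 134 158 160 161 161 161
204 139 138  98  69 100 113 114 114 115 115 110 107  98  91  87 106 112 116 116 115 121 131 128 157 160 160 160 160
205 140 135 106  65  78 110 113 114 113 114 114 115 113 111 109 115 116 116 116 116 116 119 144 159 161 160 160 160
```

View pics/b1.png

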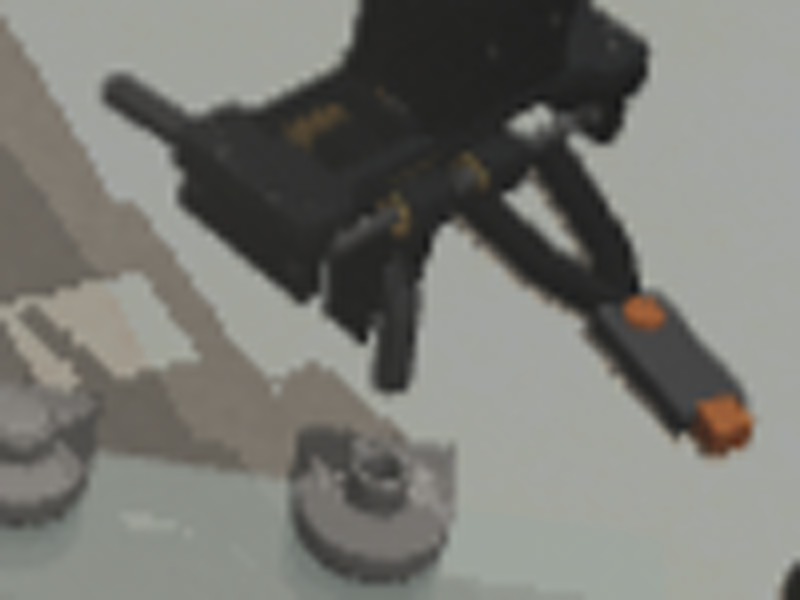

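The scene crop shows the short arm's tip at crop (393,388), just behind and above the open screw mouth at (380,462). The long arm's end is at (112,90). I'll fit the key's tilt in the hand from these.

```bash
cat >> h.py <<'E'
def held(p,phi,d,al,dl=0):
    """TCP p, long arm heading phi (deg), grip d from bend, long arm raised al (deg): returns short tip, axis dir, long tip, origin"""
    f=np.radians(phi);a=np.radians(al);h=np.array([np.cos(f),np.sin(f),0]);z=np.array([0,0,1.])
    l=h*np.cos(a)+z*np.sin(a);s=h*np.sin(a)-z*np.cos(a)
    o=p-d*l+dl*s;return o+.055*s,s,o+.17*l,o
E
python3 - <<'E'
from h import *
p=ctrl.state()['tcp_pos']
for d in(.02,.028):
  for al in(-10,0,10,20):
    t,s,l,o=held(p,220,d,al);print(d,al,proj("scene",t).round(1),proj("scene",t-.025*s).round(1),proj("scene",l).round(1),t.round(4))
obs=np.array([[348.7,187.2],[313.8,151.0]])
f=lambda q:(np.vstack([proj("scene",held(p,220,q[0],q[1],q[2])[0]),proj("scene",held(p,220,q[0],q[1],q[2])[2])])-obs-[-.5,-.5]).ravel()
r=least_squares(f,[.028,0,0],x_scale=[.01,10,.01]);print(r.x,r.fun)
E
```

```text
0.02 -10 [[349.4 191.4]] [[349.8 185.1]] [[314.1 155.9]] [0.5253 0.2998 0.1172]
0.02 0 [[347.1 190.6]] [[348.5 185.1]] [[314.5 149.7]] [0.5182 0.2939 0.1129]
0.02 10 [[344.8 189.4]] [[347.1 184.8]] [[315.9 144. ]] [0.5106 0.2876 0.1102]
0.02 20 [[342.6 187.7]] [[345.7 184.2]] [[318.1 139. ]] [0.5028 0.281  0.1094]
0.028 -10 [[351.2 192.5]] [[351.7 186.3]] [[315.7 156.8]] [0.5313 0.3049 0.1186]
0.028 0 [[348.9 192.1]] [[350.3 186.6]] [[316.1 150.9]] [0.5243 0.299  0.1129]
0.028 10 [[346.5 191.1]] [[348.8 186.5]] [[317.4 145.5]] [0.5167 0.2926 0.1089]
0.028 20 [[344.1 189.7]] [[347.2 186.1]] [[319.6 140.8]] [0.5086 0.2859 0.1066]
[ 0.01501971 -8.47078603 -0.01560797] [ 0.07304423  0.03557709 -0.09357292 -0.03022367]
```

```bash
python3 - <<'E'
from h import *
s=ctrl.state();p=s['tcp_pos'];t,ax,l,o=held(p,220,.015,-8.5,-.0156)
S=ray("scene",(346.6,197.6),.0855);S2=ray("top",(175.7,198.2),.0855)
print("tip",t,"S scene",S,"S top",S2, "tcp",p)
S=(S+S2)/2
M=R.from_rotvec(s['ee_rot']).as_matrix()
print("shift mm tool",(M.T@(S+[0,0,.006]-t)*1000).round(1))
E
```

```text
tip [0.51868476 0.294315   0.1311349 ] S scene [0.52329145 0.29659156 0.0855    ] S top [0.52328416 0.29865055 0.0855    ] tcp [0.50285911 0.2810357  0.16788499]
shift mm tool [ 5.7  0.4 39.6]
```

```bash
python3 -m inch '[[[0.003,0.0004,0.012],0],[[0.0057,0.0004,0.024],0],[[0.0057,0.0004,0.034],0],[[0.0057,0.0004,0.034],0]]' - 25
python3 -m inch '[[[0,0,0.0025],0],[[0,0,0.005],0],[[0,0,0.0065],0],[[0,0,0.0065],0]]'
python3 -m inch '[[[0,0,0.0015],0],[[0,0,0.003],0],[[0,0,0.003],0]]'
```

```text
time_s: 11.28
tcp_pos: [0.5064, 0.2839, 0.1312]
ee_rot: [2.952, 1.073, -0.009]
contact_force: [-0.7, 1.1, -3.3]
opening: 0.014
grip_force: 25.0
time_s: 11.62
tcp_pos: [0.508, 0.2849, 0.1282]
ee_rot: [-2.952, -1.074, -0.0]
contact_force: [-0.5, -0.1, -3.9]
opening: 0.0139
grip_force: 25.0
time_s: 11.87
tcp_pos: [0.5079, 0.2848, 0.1251]
ee_rot: [-2.952, -1.074, 0.0]
contact_force: [0.2, 0.8, -3.4]
opening: 0.0139
grip_force: 25.0
```

```bash
for i in 1; do python3 -m inch '[[[0,0,0.001],0],[[0,0,0.002],0],[[0,0,0.002],0]]'; done
python3 -m inch '[[[0,0,0.001],0],[[0,0,0.002],0],[[0,0,0.002],0]]'
python3 -c "
from h import *
s=ctrl.state();print(s['contact_force'],s['torque'])"
```

```text
time_s: 12.12
tcp_pos: [0.5079, 0.2848, 0.123]
ee_rot: [2.952, 1.074, -0.0]
contact_force: [0.2, -1.1, -3.7]
opening: 0.0136
grip_force: 25.0
time_s: 12.37
tcp_pos: [0.5081, 0.2848, 0.1213]
ee_rot: [2.952, 1.074, 0.0]
contact_force: [-0.3, -0.8, -2.5]
opening: 0.0135
grip_force: 25.0
[-0.28529422 -0.79094616 -2.45952555] [-0.07061499 -0.14551814  0.01602686]
```

```bash
python3 -m inch '[[[0,0,0.001],0],[[0,0,0.002],0],[[0,0,0.002],0]]'
python3 -c "
from h import *
s=ctrl.state();print(s['contact_force'],s['torque'])"
```

```text
time_s: 12.62
tcp_pos: [0.508, 0.2846, 0.1191]
ee_rot: [2.952, 1.074, -0.0]
contact_force: [-1.1, -1.9, -1.2]
opening: 0.0139
grip_force: 25.0
[-1.05722286 -1.87927935 -1.22662188] [-0.31956493 -0.17657931  0.01501878]
```

```bash
python3 -m inch '[[[0,0,0.001],0],[[0,0,0.0015],0],[[0,0,0.0015],0]]'
python3 -c "
from h import *
s=ctrl.state();print(s['contact_force'],s['torque'])"
```

```text
time_s: 12.87
tcp_pos: [0.5081, 0.2847, 0.1179]
ee_rot: [2.952, 1.074, 0.0]
contact_force: [-0.9, -2.6, -0.4]
opening: 0.0137
grip_force: 25.0
[-0.93237063 -2.58088031 -0.42026557] [-0.47697876 -0.04869226  0.07275189]
```

```bash
python3 -m inch '[[[0,0.0005,0],0],[[0,0.001,0],0],[[0,0.001,0],0]]'
python3 -c "
from h import *
s=ctrl.state();print(s['contact_force'],s['torque'])"
python3 -m inch '[[[-0.0005,0,0],0],[[-0.001,0,0],0],[[-0.001,0,0],0]]'
python3 -c "
from h import *
s=ctrl.state();print(s['contact_force'],s['torque'])"
```

```text
time_s: 13.12
tcp_pos: [0.5083, 0.2844, 0.1178]
ee_rot: [-2.952, -1.073, 0.001]
contact_force: [-2.8, -1.0, 1.1]
opening: 0.0138
grip_force: 25.0
[-2.80865432 -1.01243756  1.13911621] [-0.11600779  0.31733325  0.04065965]
time_s: 13.37
tcp_pos: [0.508, 0.284, 0.1177]
ee_rot: [-2.951, -1.073, -0.002]
contact_force: [-0.3, 1.6, -1.3]
opening: 0.0136
grip_force: 25.0
[-0.31880865  1.61167419 -1.30673466] [ 0.52020058 -0.12356325  0.04942814]
```

```bash
python3 -m inch '[[[0,0,0.001],0],[[0,0,0.002],0],[[0,0,0.002],0]]'
python3 -c "
from h import *
s=ctrl.state();print(s['contact_force'],s['torque'])"
python3 -m inch '[[[0,0,0.001],0],[[0,0,0.0015],0],[[0,0,0.0015],0]]'
python3 -c "
from h import *
s=ctrl.state();print(s['contact_force'],s['torque'])"
```

```text
time_s: 13.62
tcp_pos: [0.5079, 0.2837, 0.116]
ee_rot: [-2.952, -1.074, -0.0]
contact_force: [-2.0, 1.2, 2.4]
opening: 0.014
grip_force: 25.0
[-2.03733421  1.20153939  2.42906285] [0.35615147 0.15858848 0.16062474]
time_s: 13.87
tcp_pos: [0.508, 0.2836, 0.1147]
ee_rot: [-2.952, -1.074, -0.0]
contact_force: [-3.2, 0.6, 4.1]
opening: 0.014
grip_force: 25.0
[-3.17092786  0.56193487  4.14117369] [0.37918179 0.40278797 0.18455646]
```

```bash
python3 - <<'E'
from h import *
s=ctrl.state();p=s['tcp_pos'];print(p)
I=viewer.capture("scene");cv2.imwrite("pics/b2.png",crop("s",I,(300,140,400,215),(800,600)))
G=I.astype(int).mean(2).round().astype(int)
for v in range(184,207): print(v,*["%3d"%t for t in G[v,338:358]])
for v in range(156,170): print(v,*["%3d"%t for t in G[v,302:324]])
for al in(-14,-8.5,-3): print(al,[proj("scene",x).round(1).tolist() for x in (lambda a:(a[0],a[2]))(held(p,220,.015,al,-.0156))],held(p,220,.015,al,-.0156)[0].round(4))
E
```

```text
[0.50796217 0.28361388 0.11472749]
184  39  48  75  64  51  42  38  37  38  44  41  38  37  53 149 161 162 162 163 164
185  39  49  57  44  38  38  36  37  39  48  46  38  36 110 159 162 162 161 162 163
186  45  45  41  37  38  37  38  37  43  51  49  41  38 149 162 162 162 162 163 164
187  56  41  37  37  37  37  37  38  46  52  52  46  54 155 162 162 162 163 163 164
188 110  53  38  38  37  38  38  38  47  53  52  59  95 157 162 162 163 162 162 162
189  96  50  38  38  38  37  38  39  45  51  59  58 101 157 162 161 162 163 162 161
190 107  52  37  38  37  37  38  38  45  51  58  57  83 156 162 162 163 163 162 163
191 119  54  38  38  38  37  38  50  45  51  57  57  60 156 162 162 163 163 163 162
192 118  86  46  38  38  38  37  86  51  50  56  57  70 156 162 162 162 162 163 162
193  95  86  76  47  39  38  47  95  53  47  54  50  92 156 161 162 162 162 162 161
194  77  76  76  68  45  38  44  69  48  47  52  51  98 157 161 162 161 161 161 162
195  73  73  73  73  68  50  57  57  46  49  51  51  75 131 134 134 137 151 137 159
196  72  73  73  73  73  69  65  58  46  50  51  50  64 1
[... 1646 characters left out ...]
  75  66  65  69  86 122 158 161 162 162 162 162
165 102 102 101 101 106 120 121 120 120 100  59  59  65  66  65  77 107 139 160 162 162 162
166 102 102 102 102 103 107 121 121 121 115  68  54  57  62  66  65  70  87 121 158 161 162
167 101 102 102 102 103 103 120 121 120 120 113  80  55  53  60  66  66  66  77 108 139 160
168 102 102 102 102 101 101 106 117 119 118 121 113  93  65  52  56  62  66  65  70  87 106
169 102 102 101 102 101 101 101 105 117 119 120 121 116 110  94  57  53  57  64  63  58  62
-14 [[[347.2, 199.5]], [[312.1, 166.6]]] [0.5264 0.2991 0.0801]
-8.5 [[[346.3, 199.3]], [[312.3, 163.2]]] [0.5238 0.2969 0.078 ]
-3 [[[345.4, 199.0]], [[312.7, 160.0]]] [0.521  0.2946 0.0762]
```

```bash
python3 -m inch '[[[0.001,0,-0.0005],0],[[0.002,0,-0.001],0],[[0.003,0,-0.0014],0],[[0.004,0,-0.0018],0],[[0.004,0,-0.0018],0]]' - 18
python3 -c "
from h import *
s=ctrl.state();print(s['contact_force'],s['torque'],R.from_rotvec(s['ee_rot']).as_matrix().T@s['contact_force'])"
```

```text
time_s: 14.33
tcp_pos: [0.5088, 0.2843, 0.1149]
ee_rot: [2.95, 1.074, -0.012]
contact_force: [-7.7, -4.4, 6.3]
opening: 0.0139
grip_force: 18.0
[-7.68340643 -4.42809469  6.30331034] [-0.71049349  1.4302096   0.10599896] [-8.78156117 -1.54894642 -6.23373297]
```

```bash
python3 -m inch '[[[0,0,-0.001],0],[[0.001,0,-0.002],0],[[0.002,0,-0.003],0],[[0.002,0,-0.003],0]]' - 14
python3 -c "
from h import *
s=ctrl.state();print(s['torque'],R.from_rotvec(s['ee_rot']).as_matrix().T@s['contact_force'])"
```

```text
time_s: 14.67
tcp_pos: [0.5096, 0.2852, 0.1156]
ee_rot: [2.95, 1.073, -0.014]
contact_force: [-5.5, -2.4, -2.0]
opening: 0.0139
grip_force: 14.0
[-0.53837849  0.88160598  0.10556696] [-5.76266395 -1.71399707  2.0447868 ]
```

```bash
python3 -m inch '[[[0.001,0.0002,-0.0003],0],[[0.002,0.0004,-0.0006],0],[[0.003,0.0005,-0.0009],0],[[0.004,0.0005,-0.001],0],[[0.004,0.0005,-0.001],0]]'
python3 - <<'E'
from h import *
s=ctrl.state();p=s['tcp_pos'];print(s['torque'],R.from_rotvec(s['ee_rot']).as_matrix().T@s['contact_force'],s['ee_rot'])
G=viewer.capture("scene").astype(int).mean(2).round().astype(int)
for v in range(190,203): print(v,*["%3d"%t for t in G[v,342:354]])
for v in range(156,170): print(v,*["%3d"%t for t in G[v,308:324]])
for al in(-10,-5,0): print(al,[proj("scene",x).round(1).tolist() for x in (lambda a:(a[0],a[2]))(held(p,220,.015,al,-.0156))],held(p,220,.015,al,-.0156)[0].round(4))
E
```

```text
time_s: 15.08
tcp_pos: [0.5122, 0.2875, 0.1165]
ee_rot: [2.951, 1.073, -0.018]
contact_force: [-6.8, -3.3, -0.9]
opening: 0.0139
grip_force: 14.0
[-0.56044099  1.47436826  0.12605317] [-7.29859905 -1.80401039  1.01993199] [ 2.95063548  1.07347625 -0.01771658]
190  37  37  36  37  37  43  49  57  57  93 158 163
191  38  37  37  38  39  44  49  55  56 101 158 162
192  39  37  37  38  39  45  49  55  55  81 156 162
193  41  38  38  37  42  44  49  54  53 117 158 163
194  58  41  39  37  49  46  47  49  49 150 161 162
195  70  59  44  42  46  45  49  49  52 105 132 133
196  73  71  61  47  46  46  49  50  53  73 110 113
197  74  73  72  58  47  45  50  50  98  76  83 107
198  74  70  73  52  46  48  50  49  87 107 128 120
199  73  69  62  86  58  49  50  49 101 123 148 147
200  74  63  59  71  88  93 118 110  90 123 142 137
201  74  62  61  64  76  80  92  89  87 143 137 140
202  75  66  62  67  70  72  73  73  82 123 141 138
156 120 120 130 160 163 162 161 162 162 162 163 163 163 163 162 163
157 120 120 119 159 162 163 163 162 162 162 162 162 162 162 162 162
158 120 119 120 133 160 163 
[... 276 characters left out ...]
 63  67  67  71 108 140 160 162 162
163 121 120 119 119 119  95  57  54  62  67  66  71  87 122 159 162
164 122 120 119 118 120 117  94  71  55  60  66  66  66  78 108 158
165 121 120 119 117 119 121 117 111  94  57  56  65  66  66  70 108
166 121 121 120 119 120 121 120 119 148 100  56  54  62  66  66  70
167 120 121 120 121 122 122 120 118 130 149 122  74  54  59  65  65
168 105 118 118 119 120 121 119 118 119 159 156 115  73  53  56  65
169 101 105 117 119 120 121 120 119 120 132 133 121 110  93  57  55
-10 [[[347.9, 200.0]], [[313.4, 164.6]]] [0.5288 0.3014 0.0803]
-5 [[[347.1, 199.8]], [[313.7, 161.6]]] [0.5263 0.2993 0.0785]
0 [[[346.3, 199.5]], [[314.3, 158.8]]] [0.5237 0.2972 0.0771]
```

```bash
python3 -m inch '[[[0.0005,0,0.001],0],[[0.001,0,0.002],0],[[0.001,0,0.003],0],[[0.001,0,0.004],0],[[0.001,0,0.004],0]]' - 20
python3 -c "
from h import *
s=ctrl.state();print(s['torque'],R.from_rotvec(s['ee_rot']).as_matrix().T@s['contact_force'])"
```

```text
time_s: 15.55
tcp_pos: [0.513, 0.2881, 0.1138]
ee_rot: [2.95, 1.074, -0.018]
contact_force: [-11.1, -5.3, 5.0]
opening: 0.014
grip_force: 20.0
[-0.72187137  1.90606673  0.1538627 ] [-11.91879608  -3.09640569  -4.84425044]
```

```bash
python3 -m inch '[[[-0.001,-0.0005,0],0],[[-0.002,-0.001,0],0],[[-0.003,-0.001,0.0],0],[[-0.003,-0.001,0.001],0]]'
python3 - <<'E'
from h import *
s=ctrl.state();p=s['tcp_pos'];print(s['torque'],R.from_rotvec(s['ee_rot']).as_matrix().T@s['contact_force'])
G=viewer.capture("scene").astype(int).mean(2).round().astype(int)
for v in range(194,203): print(v,*["%3d"%t for t in G[v,342:354]])
for v in range(158,170): print(v,*["%3d"%t for t in G[v,308:324]])
for al in(-10,-5,0): print(al,[proj("scene",x).round(1).tolist() for x in (lambda a:(a[0],a[2]))(held(p,220,.015,al,-.0156))],held(p,220,.015,al,-.0156)[0].round(4))
E
```

```text
time_s: 15.88
tcp_pos: [0.5125, 0.2879, 0.1136]
ee_rot: [2.951, 1.073, -0.006]
contact_force: [-6.0, -3.5, 3.1]
opening: 0.0137
grip_force: 20.0
[-0.51199265  0.98740124  0.1184135 ] [-6.87719281 -1.16984639 -3.08855053]
194  45  38  38  38  42  44  50  53  52 149 161 162
195  68  45  39  37  44  45  50  48  52 104 115 132
196  72  68  51  40  45  46  49  50  52  72  77 110
197  74  73  69  57  47  46  49  50  97  75  72 106
198  74  70  73  53  46  48  51  49  86 107 128 120
199  73  69  62  72  56  49  50  49 102 123 148 147
200  74  63  60  65  88  93 119 111  89 124 142 137
201  74  62  61  64  75  80  92  88  88 143 137 139
202  75  66  62  66  69  72  74  73  82 122 141 137
158 119 120 120 132 160 163 163 163 162 163 162 162 162 162 162 162
159 120 121 122 122 159 163 163 163 163 162 162 162 162 162 162 163
160 120 121 121 121 131 160 117 102 110 158 163 163 162 162 162 163
161 121 120 120 120 119 107  75  67  70 108 141 161 162 161 162 162
162 120 120 119 119 120  67  60  66  67  72  88 123 159 162 162 162
163 121 120 119 119 120  71  53  60  66  67  66  77 121 159 162 162
164 123 120 118 118 120 112  80  56  57  63  66  66  78 108 140 161
165 121 121 119 117 119 121 113  79  55  53  62  66  66  70  87 122
166 122 121 121 119 119 120 120 112 117  74  55  59  66  67  66  77
167 120 121 120 121 122 122 120 118 122 145  81  54  57  65  67  66
168 106 117 118 119 121 121 119 118 119 159 116  78  53  55  62  66
169 101 105 117 119 120 121 120 119 120 132 122 112  93  56  52  59
-10 [[[347.9, 200.7]], [[313.4, 165.3]]] [0.529  0.3018 0.0774]
-5 [[[347.1, 200.4]], [[313.8, 162.3]]] [0.5265 0.2998 0.0757]
0 [[[346.3, 200.1]], [[314.3, 159.5]]] [0.524  0.2976 0.0742]
```

```bash
python3 -m inch '[[[-0.0005,-0.0003,0.001],0],[[-0.001,-0.0003,0.002],0],[[-0.001,-0.0003,0.003],0],[[-0.001,-0.0003,0.004],0],[[-0.001,-0.0003,0.004],0]]' - 30
python3 -c "
from h import *
s=ctrl.state();print(s['torque'],R.from_rotvec(s['ee_rot']).as_matrix().T@s['contact_force'])"
```

```text
time_s: 16.35
tcp_pos: [0.5124, 0.2879, 0.1116]
ee_rot: [2.951, 1.074, -0.003]
contact_force: [-5.2, -4.0, 5.1]
opening: 0.0137
grip_force: 30.0
[-0.51647907  1.01174195  0.15628947] [-6.58315746 -0.28084484 -5.1191884 ]
```

```bash
python3 -m inch '[[[-0.0005,0,0.001],0],[[-0.001,0,0.002],0],[[-0.001,0,0.003],0],[[-0.001,0,0.004],0],[[-0.001,0,0.004],0]]'
python3 -c "
from h import *
s=ctrl.state();print(s['torque'],R.from_rotvec(s['ee_rot']).as_matrix().T@s['contact_force'])"
```

```text
time_s: 16.77
tcp_pos: [0.5124, 0.2879, 0.1097]
ee_rot: [2.952, 1.074, -0.0]
contact_force: [-9.3, -4.5, 12.6]
opening: 0.0137
grip_force: 30.0
[-0.631436    1.44842323  0.16905076] [ -9.96585643  -2.52837811 -12.64321499]
```

```bash
python3 -m inch '[[[-0.001,-0.0003,-0.001],0],[[-0.002,-0.0005,-0.001],0],[[-0.002,-0.0013,-0.0005],3],[[-0.002,-0.0005,0],0],[[-0.002,0.0003,0],-3]]'
python3 -m inch '[[[0,-0.0005,0.0005],1],[[0,-0.0008,0.001],3],[[0,0,0.001],0],[[0,0.0,0.001],0]]'
python3 -c "
from h import *
s=ctrl.state();print(s['torque'],R.from_rotvec(s['ee_rot']).as_matrix().T@s['contact_force'])"
```

```text
time_s: 17.18
tcp_pos: [0.5125, 0.2871, 0.1096]
ee_rot: [2.922, 1.154, 0.008]
contact_force: [-2.5, -0.7, 9.1]
opening: 0.0138
grip_force: 30.0
time_s: 17.52
tcp_pos: [0.5127, 0.2871, 0.1095]
ee_rot: [-2.922, -1.152, -0.008]
contact_force: [-4.9, -2.7, 13.7]
opening: 0.0138
grip_force: 29.9
[-0.15732408  0.69420177 -0.02022236] [ -5.34467502  -1.36103255 -13.75322725]
```

```bash
python3 -m inch '[[[0.001,0,-0.001],0],[[0.002,0,-0.002],0],[[0.003,0,-0.002],0],[[0.003,0,-0.001],0],[[0.003,0,0],0]]'
python3 -m inch '[[[-0.001,0,0.001],0],[[-0.002,0,0.0015],0],[[-0.002,0,0.002],0]]'
python3 - <<'E'
from h import *
s=ctrl.state();p=s['tcp_pos'];print(p,s['torque'],R.from_rotvec(s['ee_rot']).as_matrix().T@s['contact_force'])
G=viewer.capture("scene").astype(int).mean(2).round().astype(int)
for v in range(160,172): print(v,*["%3d"%t for t in G[v,308:324]])
for al in(-8,-4,0): print(al,[proj("scene",x).round(1).tolist() for x in (lambda a:(a[0],a[2]))(held(p,223,.015,al,-.0156))],held(p,223,.015,al,-.0156)[0].round(4))
E
```

```text
time_s: 17.93
tcp_pos: [0.5132, 0.2877, 0.1095]
ee_rot: [2.921, 1.15, -0.002]
contact_force: [-11.6, -7.5, 24.0]
opening: 0.0138
grip_force: 30.0
time_s: 18.18
tcp_pos: [0.513, 0.2874, 0.1094]
ee_rot: [2.923, 1.15, 0.005]
contact_force: [-11.6, -6.0, 25.8]
opening: 0.0137
grip_force: 30.0
[0.51300921 0.28742054 0.10937431] [-0.89195102  1.86768918  0.06291132] [-12.48239682  -3.44798755 -25.8819305 ]
160 120 120 121 121 131 159 162 162 162 162 163 163 162 162 162 163
161 120 120 120 120 120 158 162 162 162 162 163 162 162 161 162 162
162 120 120 118 119 102 106 124 160 162 162 162 162 162 162 162 162
163 121 119 118  89  76  70  79 108 140 160 162 162 162 162 162 162
164 123 120 118  66  57  66  67  71  87 122 158 162 162 162 162 162
165 121 121 119  62  52  60  66  67  67  78 107 140 160 162 162 162
166 121 121 121 109  68  54  57  63  67  66  70  87 121 158 162 162
167 120 121 120 121 113  82  54  53  60  66  66  66  77 107 158 162
168 106 117 118 119 121 113  93  65  54  56  62  66  67  71  98 140
169 101 105 117 118 120 122 116 110  79  54  53  59  66  66  66  87
170 100 100 104 117 118 120 120 119 112  94  65  52  56  66  67  66
171  99 100 101 117 119 119 119 118 118 113 107  78  53  53  62  57
-8 [[[347.5, 201.4]], [[311.5, 166.0]]] [0.5279 0.3013 0.0724]
-4 [[[346.8, 201.2]], [[311.8, 163.7]]] [0.526  0.2995 0.0711]
0 [[[346.1, 201.0]], [[312.3, 161.4]]] [0.524  0.2977 0.07  ]
```

```bash
python3 -m inch '[[[0,0,-0.003],0],[[0,0,-0.005],0],[[0.001,0,-0.006],0],[[0.002,0,-0.006],0],[[0.003,0,-0.006],0]]' - 12
python3 -m inch '[[[0.001,0.0003,0],0],[[0.002,0.0006,0],0],[[0.002,0.001,0],0]]'
python3 -c "
from h import *
s=ctrl.state();print(s['torque'],R.from_rotvec(s['ee_rot']).as_matrix().T@s['contact_force'])"
```

```text
time_s: 18.65
tcp_pos: [0.5128, 0.2877, 0.1096]
ee_rot: [2.921, 1.15, -0.007]
contact_force: [-5.7, -7.5, 6.4]
opening: 0.0145
grip_force: 12.0
time_s: 18.9
tcp_pos: [0.5143, 0.2887, 0.1096]
ee_rot: [2.922, 1.15, -0.009]
contact_force: [-7.6, -4.9, 7.3]
opening: 0.0135
grip_force: 12.2
[-0.87083895  1.21070095  0.03209957] [-8.98803339 -1.62733707 -7.28398485]
```

```bash
python3 -m inch '[[[0,0,-0.002],0],[[0.001,0,-0.003],0],[[0.001,0,-0.003],0],[[-0.001,0,-0.001],0],[[-0.002,0,0.0015],0]]' - 20
python3 - <<'E'
from h import *
s=ctrl.state();p=s['tcp_pos'];print(p,s['torque'],R.from_rotvec(s['ee_rot']).as_matrix().T@s['contact_force'])
G=viewer.capture("scene").astype(int).mean(2).round().astype(int)
for v in range(158,170): print(v,*["%3d"%t for t in G[v,308:324]])
for al in(-8,-4,0): print(al,[proj("scene",x).round(1).tolist() for x in (lambda a:(a[0],a[2]))(held(p,223,.015,al,-.0156))],held(p,223,.015,al,-.0156)[0].round(4))
E
```

```text
time_s: 19.32
tcp_pos: [0.5141, 0.2885, 0.1094]
ee_rot: [-2.923, -1.15, 0.002]
contact_force: [-7.3, -4.1, 17.9]
opening: 0.014
grip_force: 20.1
[0.51411752 0.28851239 0.10941458] [-0.56917265  1.33498395  0.01282069] [ -8.17418909  -1.95866235 -17.87193889]
158 119 119 120 132 160 163 163 163 162 162 162 162 162 162 162 162
159 121 122 122 122 159 162 163 163 163 162 161 162 163 162 163 163
160 120 121 121 121 131 160 162 162 162 163 162 162 162 162 163 163
161 120 120 120 120 108 121 138 160 162 163 163 162 162 162 162 163
162 120 119 119 108  81  79  87 109 158 162 162 162 162 162 162 162
163 121 120 118  81  61  66  67  71  98 140 160 162 162 162 162 162
164 122 121 119  82  55  63  67  67  67  87 122 158 162 162 162 162
165 121 121 119  97  65  55  61  67  67  66  78 107 140 160 162 162
166 121 121 120 115 110  80  56  57  63  67  66  71  86 122 158 162
167 120 121 120 121 122 115  94  57  53  60  66  67  66  78 108 158
168 106 117 118 119 121 121 115  93  64  53  57  66  67  66  70  98
169 101 105 117 119 120 121 120 115 111  80  54  55  63  66  66  65
-8 [[[347.8, 201.7]], [[311.8, 166.2]]] [0.529  0.3024 0.0725]
-4 [[[347.1, 201.5]], [[312.1, 163.9]]] [0.5271 0.3006 0.0712]
0 [[[346.5, 201.3]], [[312.6, 161.6]]] [0.5251 0.2987 0.07  ]
```

```bash
python3 -m inch '[[[0,0,-0.002],0],[[0,0,-0.004],0],[[0,0,-0.005],0]]'
python3 -m inch '[[[0,0,0],0],[[0,0,0],0],[[0,0,0],0],[[0,0,0],0]]' -0.2 
python3 -c "
from h import *
s=ctrl.state();print(s['torque'],s['opening'],R.from_rotvec(s['ee_rot']).as_matrix().T@s['contact_force'])"
```

```text
time_s: 19.62
tcp_pos: [0.5138, 0.2884, 0.1125]
ee_rot: [-2.923, -1.151, 0.002]
contact_force: [-0.3, -1.4, -4.0]
opening: 0.0138
grip_force: 20.1
time_s: 19.95
tcp_pos: [0.5148, 0.2888, 0.1141]
ee_rot: [-2.923, -1.151, -0.002]
contact_force: [-0.8, 1.0, 0.8]
opening: 0.0347
grip_force: 0.0
[-0.05693014 -0.01941128 -0.0219289 ] 0.03466648344338395 [ 0.1008756  -1.34088157 -0.84091193]
```

```bash
python3 -m inch '[[[0,0,-0.02],0],[[0,0,-0.045],0],[[0,0,-0.07],0],[[0,0,-0.09],0],[[0,0,-0.09],0]]'
python3 - <<'E'
from h import *
I=viewer.capture("scene");C=crop("s",I,(300,140,400,215),(800,600))
G=I.astype(int).mean(2)
for al in(-12,):
  for phi,col in((223,(0,255,0)),(213,(255,0,0)),(233,(0,0,255))):
    t,ax,l,o=held(np.array([.526,.2995,.1245]),phi,0,al,0);o=o;u=[(proj("scene",x)[0]+[.5,.5]-[300,140]+.5)*8 for x in(t,o,l)]
    for q in u: cv2.circle(C,tuple(int(v) for v in q),4,col,1)
    print(phi,[ (proj("scene",x)[0]+.5).round(1).tolist() for x in (t,o,l)])
cv2.imwrite("pics/b3.png",C)
E
```

```text
time_s: 20.37
tcp_pos: [0.517, 0.2898, 0.2098]
ee_rot: [-2.923, -1.15, -0.016]
contact_force: [0.7, -0.5, -0.4]
opening: 0.0383
grip_force: 0.0
223 [[349.9, 203.9], [350.2, 190.4], [312.9, 170.6]]
213 [[349.4, 204.1], [350.2, 190.4], [319.4, 167.6]]
233 [[350.2, 203.6], [350.2, 190.4], [307.4, 174.4]]
```

View pics/b3.png

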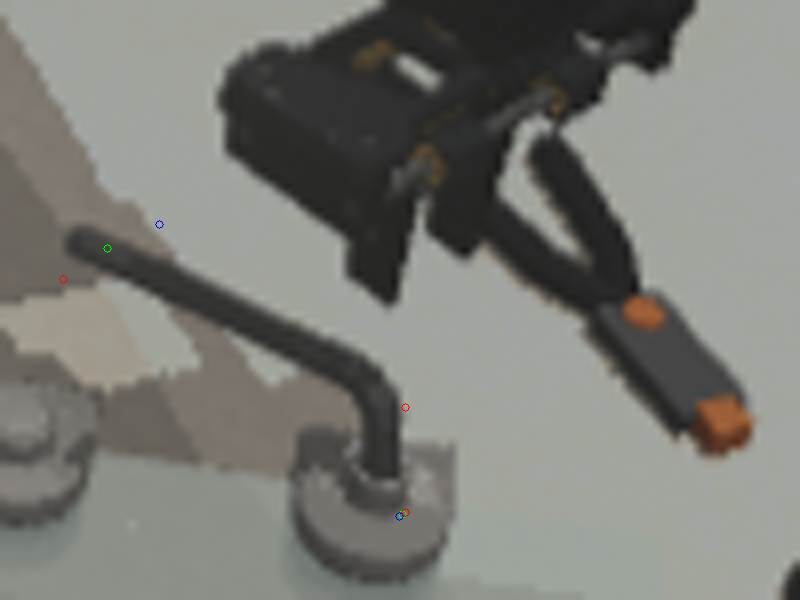

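The key stands in the screw by itself. Its long arm slopes from the bend at crop (388,386) to the tip at (78,243), with its short arm sunk behind the rim at (378,475). Fitting heading, sag and depth.

```bash
python3 - <<'E'
from h import *
px=lambda a,b:np.array([300+(a+.5)/8-.5,140+(b+.5)/8-.5])-.5
obs=np.array([px(388,386),px(80,243)])
S=np.array([.5233,.2976,.0855])
def m(q):
    f=np.radians(q[0]);a=np.radians(q[1]);h=np.array([np.cos(f),np.sin(f),0]);z=np.array([0,0,1.])
    l=h*np.cos(a)+z*np.sin(a);s=h*np.sin(a)-z*np.cos(a);o=S-(.055-q[2])*s;return o,o+.17*l
f=lambda q:(np.vstack([proj("scene",x) for x in m(q)])-obs).ravel()
r=least_squares(f,[225,-12,.016],x_scale=[10,10,.01]);print(r.x,r.fun)
phi=r.x[0];o,l=m(r.x);w=o+(l-o)*.82;print(o,l,"point",w)
print(go(*w[:2],.21,phi+90))
E
```

```text
[ 2.24830827e+02 -1.29941817e+01  1.39393972e-02] [-0.6622534   0.16499051 -0.06032478 -0.1698131 ]
[0.51675234 0.2910909  0.12550916] [0.39927704 0.17430728 0.0872843 ] point [0.4204226  0.19532833 0.09416478]
(array([-133.9,    3.6,   -3.9]), np.float64(-1.9), 'cur closing', np.float64(-47.0))
```

```bash
python3 -c "
from h import *
print(go(.5168,.2911,.156,134.8))"
python3 -m inch '[[[0,0,0.01],-2],[[0,0,0.022],-2],[[0,0,0.034],-2],[[0,0,0.044],-2],[[0,0,0.05],-2]]' -1 10
python3 -m inch '[[[0,0,0.0015],0],[[0,0,0.003],0],[[0,0,0.0045],0],[[0,0,0.0045],0]]'
python3 -m inch '[[[0,0,0.001],0],[[0,0,0.002],0],[[0,0,0.003],0],[[0,0,0.003],0]]'
```

```text
(array([ 1.5, -0.9, 51. ]), np.float64(-1.8), 'cur closing', np.float64(-47.0))
time_s: 20.83
tcp_pos: [0.5127, 0.2877, 0.1498]
ee_rot: [2.903, 1.201, -0.008]
contact_force: [-0.4, 0.3, -0.7]
opening: 0.0102
grip_force: 0.0
time_s: 21.17
tcp_pos: [0.5145, 0.2885, 0.1493]
ee_rot: [-2.903, -1.201, -0.001]
contact_force: [0.3, 0.3, -0.3]
opening: 0.0007
grip_force: 0.0
time_s: 21.5
tcp_pos: [0.5142, 0.2884, 0.146]
ee_rot: [2.903, 1.202, 0.0]
contact_force: [0.2, 0.6, 0.9]
opening: 0.0005
grip_force: 0.0
```

```bash
python3 -m inch '[[[0,0,0.001],0],[[0,0,0.002],0],[[0,0,0.002],0]]'
python3 -m inch '[[[0,0,0.001],0],[[0,0,0.002],0],[[0,0,0.002],0]]'
python3 -m inch '[[[0,0,0.001],0],[[0,0,0.002],0],[[0,0,0.002],0]]'
```

```text
time_s: 21.75
tcp_pos: [0.5146, 0.2883, 0.1457]
ee_rot: [2.902, 1.201, 0.001]
contact_force: [-3.1, -1.6, 5.7]
opening: 0.0005
grip_force: 3.1
time_s: 22.0
tcp_pos: [0.515, 0.2882, 0.1455]
ee_rot: [2.901, 1.201, 0.002]
contact_force: [-4.9, -4.2, 13.5]
opening: 0.0006
grip_force: 6.5
time_s: 22.25
tcp_pos: [0.5154, 0.2881, 0.1453]
ee_rot: [2.901, 1.201, 0.003]
contact_force: [-7.8, -6.2, 20.5]
opening: 0.0005
grip_force: 9.9
```

```bash
python3 -m inch '[[[0,0,-0.01],0],[[0,0,-0.025],0],[[-0.03,0,-0.04],0],[[-0.065,0,-0.05],0],[[-0.1,0,-0.05],0]]' -0.2 10
python3 -c "
from h import *
print(go(.4204,.1953,.10,134.8))"
```

```text
time_s: 22.67
tcp_pos: [0.4442, 0.2178, 0.1926]
ee_rot: [2.902, 1.203, 0.007]
contact_force: [-0.3, 0.4, 0.7]
opening: 0.0287
grip_force: 0.0
(array([-33.1,  -1.1,  92.5]), np.float64(0.2), 'cur closing', np.float64(-45.0))
```

```bash
python3 -m inch '[[[-0.015,0,0],0],[[-0.033,-0.001,0.01],0],[[-0.033,-0.001,0.035],0],[[-0.033,-0.001,0.05],0],[[-0.033,-0.001,0.06],0]]'
python3 -m inch '[[[0,0,0.01],0],[[0,0,0.02],0],[[0,0,0.028],0],[[0,0,0.032],0],[[0,0,0.032],0]]'
python3 - <<'E'
from h import *
s=ctrl.state();p=s['tcp_pos'];S=np.array([.5233,.2976])
d=p[:2]-S;print(p,"r",np.hypot(*d),"phi",np.degrees(np.arctan2(d[1],d[0]))%360,s['opening'],s['contact_force'],s['q'].round(2))
G=viewer.capture("scene").astype(int).mean(2).round().astype(int)
for v in range(164,178): print(v,*["%3d"%t for t in G[v,302:326]])
E
```

```text
time_s: 23.08
tcp_pos: [0.4183, 0.1946, 0.1283]
ee_rot: [-2.903, -1.201, 0.003]
contact_force: [0.1, -0.2, 0.1]
opening: 0.038
grip_force: 0.0
time_s: 23.5
tcp_pos: [0.419, 0.195, 0.097]
ee_rot: [-2.903, -1.202, 0.003]
contact_force: [-0.3, 0.3, -0.2]
opening: 0.0384
grip_force: 0.0
[0.41899955 0.19504336 0.09699706] r 0.1462752477709679 phi 224.5170052496346 0.03840043844460817 [-0.30496121  0.30360593 -0.19641677] [ 0.32 -0.17  2.18  0.    1.13  1.11]
164  45  44  46  50  51  52  52  50  50  48  45  49  57  61  55  48  47  45  44  43  41  42  40 110
165  43  44  44  45  47  52  51  48  46  46  46  75  71  80  81  50  44  43  44  43  43  41  40 118
166  43  43  44  45  45  46  46  45  44  52  67  75  67  71  75  49  44  43  43  43  41  41  55 146
167  43  43  42  43  45  45  46  43  44  56  68  61  50  60  60  45  44  43  42  42  42  41  59 153
168  43  43  43  42  43  43  43  42  45  53  52  46  43  58  62  61  45  42  42  42  42  41 109 156
169  43  44  42  43  43  43  43  43  45  45  42  42  41  82 141 118  56  42  43  42  42  41 146 159
170  70  45  43  43  49  45  42  42  44  42  42  42  42  67 113  88  49  43  43  42  41  55 154 160
171  94  65  45  43  46  46  43  43  42  42  42  42  41  50  65  53  43  42  42  42  42  59 153 159
172  99  92  85  49  43  43  43  46  43  42  42  41  42  50  51  50  50  47  44  43  42 109 156 160
173  99  99  97 103  59  43  43  47  43  42  42  42  42  49  51  52  52  59  58  53  60 146 159 159
174  99  99  98 114 106  71  54  45  43  42  42  43  42  48  49  49  57  63  63  62  63  95 119 155
175  99  99  99 102 113 108  72  45  42  42  43  42  51  86  63  50  51  55  61  64  64  63  74  96
176  98  99  98  97 112 113  76  47  43  42  42  42  80 107 104  88  63  50  52  55  60  64  63  63
177  99  98  98  98 101 101  92  55  43  43  43  43  87 110 112 108 105  89  62  50  51  55  60  63
```

```bash
cat > f.py <<'E'
from h import *
s=ctrl.state();p=s['tcp_pos'];S=np.array([.5246,.2985]);d=p[:2]-S
F=[];G=[]
for i in range(4):
    s=ctrl.state();F.append(R.from_rotvec(s['ee_rot']).as_matrix().T@s['contact_force']);viewer.capture("top")
F=np.mean(F,0);r=np.hypot(*d);print("r",r.round(4),"phi",(np.degrees(np.arctan2(d[1],d[0]))%360).round(1),"tool x",np.degrees(2*np.arctan2(s['ee_rot'][1],s['ee_rot'][0])).round(1),"Ftool",F.round(2),"T",(F[1]*r).round(2))
E
python3 -m inch '[[[0.0003,-0.0089,0],3.5],[[0.0011,-0.0178,0],7],[[0.0024,-0.0266,0],10.5],[[0.0043,-0.0353,0],14],[[0.0068,-0.0439,0],17.5]]'; python3 f.py
python3 -m inch '[[[0.0003,-0.0089,0],3.5],[[0.0011,-0.0178,0],7],[[0.0024,-0.0266,0],10.5],[[0.0043,-0.0353,0],14],[[0.0068,-0.0439,0],17.5]]'; python3 f.py
```

```text
time_s: 23.97
tcp_pos: [0.3944, 0.2308, 0.0992]
ee_rot: [3.051, 0.742, 0.005]
contact_force: [2.0, -4.1, -0.8]
opening: 0.0381
grip_force: 2.0
r 0.1468 phi 207.5 tool x 27.6 Ftool [-0.13  3.41  0.07] T 0.5
time_s: 24.58
tcp_pos: [0.38, 0.2728, 0.0986]
ee_rot: [3.129, 0.27, 0.003]
contact_force: [2.8, -3.1, -0.3]
opening: 0.0383
grip_force: 2.0
r 0.1468 phi 190.1 tool x 10.1 Ftool [ 1.99  3.08 -0.29] T 0.45
```

```bash
python3 -m inch '[[[0.0002,-0.0064,0],2.5],[[0.0006,-0.0127,0],5],[[0.0013,-0.0191,0],7.5],[[0.0022,-0.0254,0],10]]'; python3 f.py
python3 -m inch '[[[0.0001,-0.0038,0],1.5],[[0.0003,-0.0076,0],3],[[0.0007,-0.0115,0],4.5],[[0.0012,-0.0153,0],6]]'; python3 f.py
```

```text
time_s: 25.12
tcp_pos: [0.3774, 0.2977, 0.0981]
ee_rot: [3.141, -0.002, 0.002]
contact_force: [2.5, -4.8, 1.4]
opening: 0.0379
grip_force: 1.9
r 0.1472 phi 180.3 tool x 0.1 Ftool [ 2.52  3.12 -0.44] T 0.46
time_s: 25.65
tcp_pos: [0.3778, 0.3129, 0.0977]
ee_rot: [3.136, -0.165, -0.001]
contact_force: [1.4, -3.4, 1.0]
opening: 0.0379
grip_force: 1.9
r 0.1475 phi 174.4 tool x -5.9 Ftool [ 1.35  3.29 -0.6 ] T 0.49
```

```bash
python3 -m inch '[[[0.0,-0.0025,0],1],[[0.0003,-0.005,0],2],[[0.0005,-0.0076,0],3]]'; python3 f.py
python3 -m inch '[[[0.0,-0.0025,0],1],[[0.0003,-0.005,0],2],[[0.0005,-0.0076,0],3]]'; python3 f.py
```

```text
time_s: 26.1
tcp_pos: [0.3789, 0.3211, 0.0978]
ee_rot: [3.131, -0.25, -0.002]
contact_force: [0.0, -4.4, 0.0]
opening: 0.0381
grip_force: 2.4
r 0.1474 phi 171.2 tool x -9.0 Ftool [ 0.73  4.08 -0.67] T 0.6
time_s: 26.55
tcp_pos: [0.3802, 0.3278, 0.0974]
ee_rot: [3.121, -0.33, -0.003]
contact_force: [-0.1, -7.0, 1.7]
opening: 0.0377
grip_force: 3.8
r 0.1473 phi 168.5 tool x -12.0 Ftool [ 1.03  7.08 -1.08] T 1.04
```

```bash
python3 -m inch '[[[0.0,-0.0025,0],1],[[0.0003,-0.005,0],2],[[0.0005,-0.005,0],2]]'; python3 f.py
```

```text
time_s: 27.0
tcp_pos: [0.3814, 0.3324, 0.0971]
ee_rot: [3.114, -0.383, -0.004]
contact_force: [-1.2, -6.2, 0.3]
opening: 0.0377
grip_force: 3.8
r 0.1471 phi 166.7 tool x -14.0 Ftool [ 0.58  7.09 -0.67] T 1.04
```

```bash
python3 f.py; python3 -m inch '[[[0,0,0],0],[[0,0,0],0]]'; python3 f.py
```

```text
r 0.1471 phi 166.7 tool x -14.0 Ftool [ 1.13  7.13 -1.28] T 1.05
time_s: 27.57
tcp_pos: [0.3814, 0.3322, 0.0971]
ee_rot: [3.115, -0.383, -0.004]
contact_force: [-1.0, -7.1, 1.6]
opening: 0.038
grip_force: 3.7
r 0.1471 phi 166.8 tool x -14.0 Ftool [ 0.94  7.45 -1.17] T 1.1
```

```bash
python3 -m inch '[[[0.0002,0.0064,0],-2.5],[[0.0006,0.0127,0],-5],[[0.0013,0.0191,0],-7.5],[[0.0022,0.0254,0],-10],[[0.0022,0.0254,0],-10]]'; python3 f.py
python3 -m inch '[[[0.0001,0.0038,0],-1.5],[[0.0003,0.0076,0],-3],[[0.0003,0.0076,0],-3]]'; python3 f.py
```

```text
time_s: 28.18
tcp_pos: [0.3782, 0.3085, 0.098]
ee_rot: [-3.138, 0.111, 0.0]
contact_force: [-0.1, -0.4, -0.1]
opening: 0.038
grip_force: 0.2
r 0.1468 phi 176.1 tool x 355.9 Ftool [-0.26  0.46 -0.19] T 0.07
time_s: 28.63
tcp_pos: [0.3783, 0.301, 0.098]
ee_rot: [-3.141, 0.028, -0.0]
contact_force: [0.8, 0.7, -0.7]
opening: 0.0382
grip_force: 0.0
r 0.1463 phi 179.0 tool x 358.9 Ftool [ 0.28 -0.11  0.14] T -0.02
```

```bash
python3 -m inch '[[[0,0.002,-0.005],0],[[0,0.002,-0.02],0],[[0,0.002,-0.045],0],[[0,0.002,-0.075],0],[[0,0.002,-0.11],0]]'
python3 -m inch '[[[0,0.03,-0.02],0],[[0,0.07,-0.03],0],[[0,0.11,-0.04],0],[[0,0.15,-0.04],0],[[0,0.19,-0.04],0]]'
python3 - <<'E'
from h import *
s=ctrl.state();print(s['tcp_pos'],s['contact_force'])
for c in("scene","top"):
    viewer.capture(c)
    for d in viewer.masks_of("key",c)[:4]: print(c,round(d["p"],2),np.round(d["bbox"]))
S=np.array([.5246,.2985,.1245])
for phi in(170,180,190):
  t,a,l,o=held(S,phi,0,-12);print(phi,[proj(c,x).round(0).tolist() for c in("scene","top") for x in(o,l)])
E
```

```text
time_s: 29.25
tcp_pos: [0.3772, 0.2981, 0.2079]
ee_rot: [3.14, -0.029, -0.004]
contact_force: [-0.0, 0.8, -0.2]
opening: 0.0379
grip_force: 0.0
time_s: 29.67
tcp_pos: [0.3748, 0.1075, 0.2497]
ee_rot: [-3.141, 0.026, -0.005]
contact_force: [0.2, -0.7, -0.2]
opening: 0.0381
grip_force: 0.0
[0.37475358 0.10746364 0.24965857] [ 0.19591279 -0.66663404 -0.22298852]
scene 0.67 [340. 159. 352. 204.]
scene 0.64 [197. 166. 226. 196.]
scene 0.56 [130. 173. 172. 189.]
scene 0.47 [244. 164. 297. 180.]
top 0.81 [286. 225. 325. 268.]
top 0.7 [219. 252. 268. 268.]
top 0.68 [341. 228. 389. 254.]
top 0.57 [170. 198. 177. 246.]
170 [[[349.0, 190.0]], [[352.0, 164.0]], [[174.0, 196.0]], [[162.0, 242.0]]]
180 [[[349.0, 190.0]], [[344.0, 163.0]], [[174.0, 196.0]], [[170.0, 243.0]]]
190 [[[349.0, 190.0]], [[336.0, 163.0]], [[174.0, 196.0]], [[178.0, 243.0]]]
```

The key stands in the screw, heading about 180° with its normal sag in both cameras. That matches the screw being home at 0.9 rad.

```bash
python3 -c "
from station import ctrl
print(ctrl.job_done())"
```

```text
the job is handed in; nothing more can be done
None
```

The biggest key is seated in the open screw, which was tightened clockwise until solid and nipped at about 1.05 N m. The key is left standing in the screw, and the job was handed in after about 30 s; the judging result was not shown.

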